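# Stack a reducing pipe spool on the turntable for tacking

## Task

Set up the reducing spool for tack welding by stacking its parts upright on the turntable: first the collar over the centring plug with its broad lap flat on the plate, then the wide pipe, then the reducer with its wide end down, and the narrow pipe on top. Lower each part over the copper line-up ring below it rather than dropping it, so that it sits square and closed, end to end, on the one below, and let go of it. Leave the elbow where it lies.

Things in the scene. Friction and masses are not known exactly. Their poses are not given: they have to be found in the camera images.
- turntable: Low round turntable, 150 mm across, grey, bright plate with six dark radial slots, fixed to the bench; it does not turn. A short copper centring plug stands in the plate's middle: 37.4 mm diameter for 14 mm, then tapering to 25.4 at its top. Origin: on the plug's axis at bench level; z up. The plate's flat top is 30 mm above the origin, the plug's top 56 mm.
- collar_c (a point): Collar: loose steel pipe neck standing on its broad flat lap. Lap 73 mm diameter, 7 thick; neck 48.4 mm diameter (grip it here); 50 mm high less its ring, bore 42.4, 0.3 kg. Copper line-up ring fixed in its top, 14 mm proud: 37.4 mm diameter for 5 mm, then tapering to 27.4; it enters the next part's bore. Point on the axis, 25 mm above the underside; z along the axis, up.
- wide_pipe_c (a point): Wide pipe: straight piece of steel pipe, loose, standing upright, 48.4 mm diameter, 60 mm long without its ring, bore 42.4, 0.2 kg. Copper line-up ring fixed in its top, 14 mm proud: 37.4 mm diameter for 5 mm, then tapering to 27.4; it enters the next part's bore. Point on the axis, 30 mm above the underside; z along the axis, towards the ring.
- reducer_c (a point): Reducer: loose, steel, wide end down. 64 mm high less its ring: 48.4 mm diameter (bore 42.4) for the lowest 15 mm, then a shoulder, 33.6 mm diameter from 35 mm up (grip it here). 0.17 kg. Copper line-up ring in its top, 14 mm proud: 22.4 mm diameter for 5 mm, then tapering to 12.4. Point on the axis, 32 mm above the underside; z along the axis, towards the narrow end.
- narrow_pipe_c (a point): Narrow pipe: straight piece of steel pipe, loose, standing upright, 33.6 mm in diameter, 50 mm long, bore 27.6 mm, no line-up ring, both ends alike, 0.12 kg. Point on the axis, 25 mm from either end; z along the axis.
- elbow_c (a point): Elbow: a quarter bend of the wide pipe, plain steel, loose, lying flat on the bench, some 81 x 81 mm in plan and 48 mm high, 0.3 kg. Not part of this job; it stays where it is. Point at the middle of its outline, 24 mm above the bench; z up.
Mind the look-alikes: they are no part of the job. What is shaped like the part that bears reducer_c but red is not meant.

How it is judged (in metres and radians):
At the end, for the whole second after the job is handed in: On the turntable from the plate up: collar lap down, wide pipe, reducer wide end down, narrow pipe; each centre within 5 mm sideways of the one below (collar: of the plug) and 4 mm of its height (55, 110, 172, 229 mm over the bench), upright within 0.06 rad, at rest; elbow within 25 mm of its start (horizontal distance between collar_c and turntable below 0.005 m and z of collar_c in the frame of turntable between 0.051 and 0.059 m and angle between each of collar_c, wide_pipe_c, reducer_c's own z axis and vertical below 0.06 rad and linear speed of each of collar, wide_pipe, reducer, narrow_pipe below 0.02 m/s and horizontal distance between wide_pipe_c and collar_c below 0.005 m and z of wide_pipe_c in the frame of turntable between 0.106 and 0.114 m and horizontal distance between reducer_c and wide_pipe_c below 0.005 m and z of reducer_c in the frame of turntable between 0.168 and 0.176 m and horizontal distance between narrow_pipe_c and reducer_c below 0.005 m and z of narrow_pipe_c in the frame of turntable between 0.225 and 0.233 m and angle between the z axis of narrow_pipe_c and the z axis of turntable, either way round below 0.06 rad and distance of elbow_c from where it was at the start of the episode below 0.025 m); the robot touches nothing.
It fails at once if the elbow was shifted by more than 25 mm (distance of elbow_c from where it was at the start of the episode above 0.025 m).
It fails at once if a part was dropped: it fell on to the stack faster than 0.6 m/s ((horizontal distance between collar_c and turntable below 0.02 m and linear speed of collar above 0.6 m/s) or (horizontal distance between wide_pipe_c and turntable below 0.02 m and linear speed of wide_pipe above 0.6 m/s) or (horizontal distance between reducer_c and turntable below 0.02 m and linear speed of reducer above 0.6 m/s) or (horizontal distance between narrow_pipe_c and turntable below 0.02 m and linear speed of narrow_pipe above 0.6 m/s)).
It also fails if it takes over 102 s, if anything falls off the work surface, if the arm or the gripper's body presses on something with over 40 N, if the wrist force passes 120 N, or if a joint passes its speed limit or range.

## Robot

A 7-joint arm with a two-finger parallel gripper is mounted at the origin on the work surface. World frame = base frame: x ahead of the robot, y to its left, z up, the work surface at z = 0. Lengths are in m, angles in degrees, forces in N, time in s.
With the tool pointing down it reaches from about 0.425 to 0.875 m from the base axis. Payload 4.7 kg.
Tool frame: the origin (TCP) lies at the very end of the fingers, on their centre line; the grasp point (between the pads) lies 19 mm behind it; x points along the fingers, z is the direction in which the jaws open and shut, and the axes are right-handed (so a half turn about x gives the same grasp; the last joint's range is limited). The gripper opens to 87 mm and grips with 3 to 60 N. Pads are 19 mm wide; open, the fingers measure 117 mm over their backs; the gripper's body (75 mm by 190 mm) begins 51 mm behind the grasp point.
Start: joints at [70.308, 18.392, -4.016, 83.108, 1.295, 78.541, -3.26], TCP at [0.228, -0.609, 0.19] pointing down, gripper open.
Joint ranges: [-163.93, 163.93], [-17.29, 119.83], [-79.2, 71.16], [3.27, 140.29], [-89.18, 269.18], [5.43, 117.66], [-154.24, 154.24]. Speed limits (degrees/s): [147.25, 147.25, 180, 180, 180, 180, 180].

## Interface

Orientations are given as [roll, pitch, yaw] about the fixed x, y, z axes, in that order (R = Rz(yaw) Ry(pitch) Rx(roll)).
In Python, from cell import env gives the robot as it stands. The module is installed in compiled form; this text tells all that it offers.
- The arm moves only by the tool drive_tool, never from a script. Its argument "increments" is a list of rows, each a list of 2 entries, a list of its own where there are three numbers: the shift along the tool's x, y, z scaled (see below), then the turn, a rotation vector about the tool's x, y, z scaled (see below). In form: [[[dx, dy, dz], [wx, wy, wz]], ...]. A call has 1 to 10 rows; each row shifts and turns the commanded pose from where the row before left it, along the tool's axes as they then stand; what a row does not reach is not made up. The controller multiplies each number of a shift by 0.04 m and each number of a turn by 120 degrees. A row lasts 1/10 s, in which the tool goes at most 50 mm and 8.59 degrees, less where a joint would pass 70% of its speed; a pose out of reach is approached as far as the arm can. A call with a number of a shift or a turn outside -1 to 1 is refused whole. A call with a gripper value outside its range is refused whole. "hand" is the gripper's target within -1 to 1 (fully open at 1, half-way at 0, shut at -1), set as the call begins (left out, the last holds). The fingers move at their own pace and stop on an object; "squeeze" is the grip in N (left out, the last holds). Time passes only in rows, so rows that do not move let the fingers close. It gives the time, the measured TCP pose, the force and the opening at its end, in the units of the state.
- env.get_obs(): the state, without advancing time (a new reading comes with each control period).
- env.read_camera(name): name is "scene" or "top" or "wrist"; returns a dict with "frame" (420x560x3 uint8, red, green, blue), "fx", "fy", "cx", "cy" (pixels), "R" (3x3) and "t" (3): a world point X has camera coordinates R X + t. Camera axes: x right, y down, z forward; pixel columns grow to the right and rows downward; lengths in m; the calibration is good to about 2 mm. A picture is of the moment at which its call begins. There is no depth.
- env.sign_off(): hands the job in, once; it reports no verdict.
The state is a dict: "time_s": time; "qpos": joint angles; "joint_velocities": joint speeds; "effort": joint torques, N m; "tool_pos": TCP position; "tool_rot": TCP orientation; "force": force on the tool from outside, world axes, zero at the start; "wrist_torque": the same for the moment, N m; "grip_width": finger opening in m.
Only numpy, scipy, OpenCV 4.12 (cv2) and the standard library are available. Lean on these libraries where they do the work, as an engineer would, in place of code of your own. Each camera call takes 0.05 s, during which the arm holds its last target.

## Working session

There is one attempt and no reset: what is moved stays moved. The work goes in short steps, Python scripts to look and compute and a tool call to move; the robot and the scene stay as the last step left them, time stands still between calls to the robot, and variables do not carry over. Pictures are saved under pics/ and viewed, and the job is handed in when it is done.

Besides the shell and the picture viewer there is one more tool, called after "Request:" as name([rows], argument=value, ...), one row to a line, values as JSON. drive_tool: Moves the arm, as the interface text tells. Shifts and turns lie within -1 to 1; 1 stands for 0.04 m of shift or 120 degrees of turn. Its arguments: {"type":"object","properties":{"increments":{"type":"array"},"hand":{"type":"number"},"squeeze":{"type":"number"}},"required":["increments"]}

```bash
mkdir -p pics; python3 - <<'E'
from cell import env
import cv2
o=env.get_obs()
for k,v in o.items(): print(k,v)
for n in ("scene","top","wrist"):
    c=env.read_camera(n)
    cv2.imwrite(f"pics/{n}0.png",c["frame"][:,:,::-1])
    print(n,c["fx"],c["fy"],c["cx"],c["cy"],c["R"],c["t"])
E
```

```text
time_s 0.0
qpos [70.30732636 18.43990297 -4.01523156 83.17486017  1.29659192 78.54081414
 -3.25970403]
joint_velocities [ 0.03399646 -0.06502758  0.08872412  0.00958894  0.03631199 -0.0201507
 -0.05980232]
effort [-9.00586042e-05 -4.91287458e+01 -4.03918857e-01 -3.12527239e+01
 -6.37667114e-02  4.38751420e-02  1.74004763e-04]
tool_pos [ 0.22736045 -0.60828148  0.18915235]
tool_rot [-176.15886087   89.88950545  114.34389066]
force [ 0.33615586  1.09141208 -0.93674096]
wrist_torque [-0.06981815 -0.00909595 -0.00563883]
grip_width 0.08705674078003917
scene 424.35781865788897 424.35781865788897 278.4290743906349 199.07319053537034 [[ 0.45837514  0.88866757 -0.01273514]
 [ 0.58052908 -0.3102256  -0.75282539]
 [-0.67296227  0.33768332 -0.65809707]] [-0.23138988 -0.30428729  1.40217936]
top 417.16010680583355 417.16010680583355 279.42573696291464 212.71986697259598 [[-0.00273737 -0.9999857  -0.00459364]
 [-0.98799589  0.00341401 -0.15444244]
 [ 0.15445592  0.00411574 -0.98799111]] [-0.02394185  0.55433802  0.80167627]
wrist 369.2071122284826 369.2071122284826 280.30788438005743 213.2135421569783 [[ 3.50388222e-01 -9.36604090e-01 -9.34625421e-04]
 [-8.93563932e-01 -3.34585380e-01  2.99326114e-01]
 [-2.80662774e-01 -1.04045197e-01 -9.54150410e-01]] [-0.64851674 -0.03618493  0.39181143]
```

View pics/scene0.png

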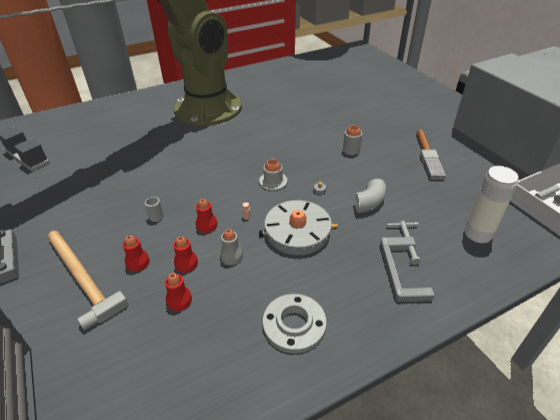

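View pics/top0.png

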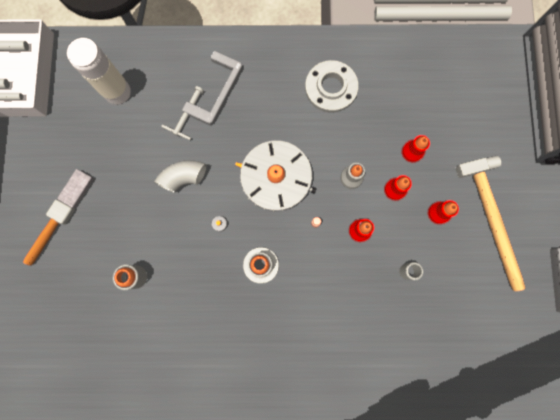

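View pics/wrist0.png

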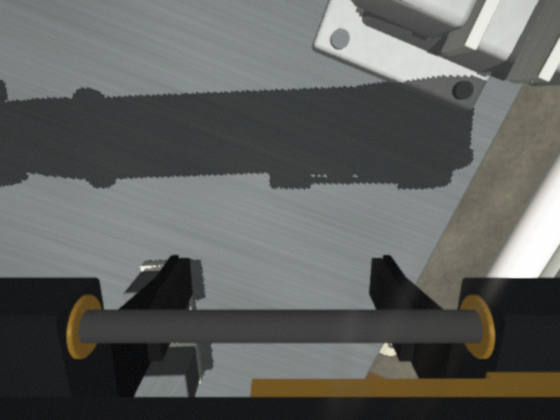

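```bash
cat > h.py <<'E'
import numpy as np, cv2
def ray(c,u,v,z):
    d=np.array([(u-c["cx"])/c["fx"],(v-c["cy"])/c["fy"],1.0]); R=np.array(c["R"]);t=np.array(c["t"])
    o=-R.T@t; w=R.T@d; s=(z-o[2])/w[2]; return (o+s*w)
def proj(c,X):
    p=np.array(c["R"])@np.array(X)+np.array(c["t"]); return np.array([c["fx"]*p[0]/p[2]+c["cx"],c["fy"]*p[1]/p[2]+c["cy"]])
def copper(f):
    h=cv2.cvtColor(f,cv2.COLOR_RGB2HSV)
    return ((h[...,0]>=3)&(h[...,0]<22)&(h[...,1]>110)&(h[...,2]>60)).astype(np.uint8)
E
python3 - <<'E'
from cell import env
from h import *
c=env.read_camera("top"); f=c["frame"][:,:,::-1]
T=[]
for (u,v) in [(275,173),(260,265),(125,277),(353,175),(414,270),(180,177)]:
    p=f[v-42:v+42,u-42:u+42]; T.append(cv2.resize(p,(264,264),interpolation=cv2.INTER_CUBIC))
cv2.imwrite("pics/crops.png",np.vstack([np.hstack(T[:3]),np.hstack(T[3:])]))
print(-np.array(c["R"]).T@c["t"])
m=copper(c["frame"])
n,l,s,ce=cv2.connectedComponentsWithStats(m)
for i in range(1,n):
    if s[i,4]>15 and s[i,4]<900: print(s[i],ce[i],ray(c,*ce[i],.06))
E
```

```text
[ 0.4237945  -0.02913351  0.87755237]
[415 136  14  14 158] [421.5        142.46202532] [ 0.69524268 -0.31509757  0.06      ]
[235 162   7   6  21] [238.0952381  164.14285714] [0.65127715 0.05754404 0.06      ]
[267 165  18  18 250] [275.528 173.432] [ 0.63169298 -0.01809938  0.06      ]
[351 165  12  12 108] [356.26851852 170.17592593] [ 0.63779449 -0.18072797  0.06      ]
[474 172  51 119 890] [498.24157303 233.4       ] [ 0.50901951 -0.45528856  0.06      ]
[396 177  15  14 163] [402.88957055 183.19631902] [ 0.61060509 -0.27319452  0.06      ]
[443 202  15  14 171] [449.91812865 208.26315789] [ 0.55938252 -0.3638692   0.06      ]
[ 23 219  35  46 526] [ 40.13307985 242.23574144] [0.49446571 0.44515164 0.06      ]
[358 220  15  15 165] [365.16969697 227.43030303] [ 0.52167676 -0.19463918  0.06      ]
[250 255  19  19 204] [258.98529412 264.35294118] [0.45002341 0.01433634 0.06      ]
[115 268  20  19 270] [124.46296296 276.98888889] [0.42643228 0.27528565 0.06      ]
```

View pics/crops.png

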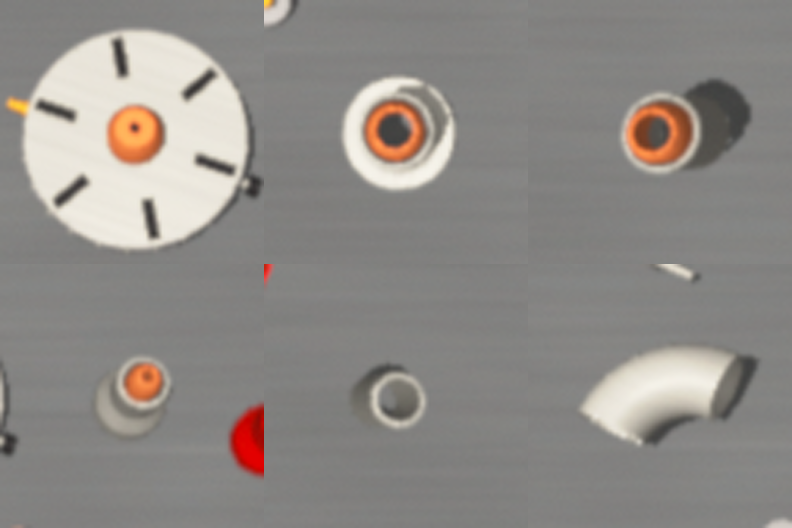

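```bash
python3 - <<'E'
from cell import env
from h import *
from scipy.spatial.transform import Rotation as Ro
P=lambda u0,v0,x,y:(u0+(x+.5)/3.143-.5,v0+(y+.5)/3.143-.5)
c=env.read_camera("top"); s=env.read_camera("scene")
d={"plug_tip":(P(233,131,134,127),.056),"plate":(P(233,131,135,138.5),.030),
"collar_ring":(P(218,223,131,130),.064),"collar_lap":(P(218,223,135,133),.007),
"wide_rim":(P(83,235,133,133),.06),"red_rim":(P(311,133,144,118.5),.064),"nar_rim":(P(372,228,134,136),.05)}
img=s["frame"][:,:,::-1].copy(); img=img[100:300,100:420]; img=cv2.resize(img,None,fx=2.5,fy=2.5,interpolation=cv2.INTER_CUBIC)
for k,((u,v),z) in d.items():
    X=ray(c,u,v,z); print(k,X.round(4))
    r={"plug_tip":.0127,"plate":.075,"collar_ring":.0137,"collar_lap":.0365,"wide_rim":.0242,"red_rim":.0168,"nar_rim":.0168}[k]
    pts=[(proj(s,X+[r*np.cos(a),r*np.sin(a),0])-[100,100]+.5)*2.5-.5 for a in np.linspace(0,6.283,60)]
    cv2.polylines(img,[np.array(pts).round().astype(int)],True,(0,255,0),1)
cv2.imwrite("pics/ov.png",img)
o=env.get_obs(); print(o["time_s"]); print(Ro.from_euler("xyz",o["tool_rot"],degrees=True).as_matrix().round(3))
E
```

```text
plug_tip [ 0.6376 -0.0176  0.056 ]
plate [ 0.6365 -0.0179  0.03  ]
collar_ring [0.4505 0.0134 0.064 ]
collar_lap [0.4504 0.0138 0.007 ]
wide_rim [0.4265 0.2743 0.06  ]
red_rim [ 0.6364 -0.1804  0.064 ]
nar_rim [ 0.4367 -0.29    0.05  ]
0.3
[[-0.     0.937  0.35 ]
 [ 0.001  0.35  -0.937]
 [-1.    -0.    -0.001]]
```

View pics/ov.png

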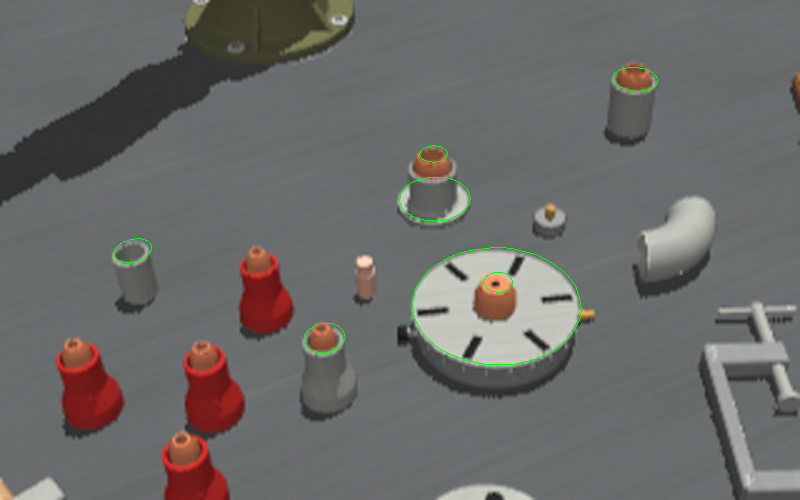

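Request:
drive_tool([
  [[0,0,0],[0.057,0,0]],
  [[0,0,0],[0.057,0,0]],
  [[0,0,0],[0.057,0,0]],
  [[0,0.93,-0.6],[0,0,0]],
  [[0,0.93,-0.6],[0,0,0]],
  [[0,0.93,-0.6],[0,0,0]],
  [[0,0.93,-0.6],[0,0,0]],
  [[0,0.93,-0.6],[0,0,0]],
  [[0,0.93,-0.6],[0,0,0]],
  [[0,0,0],[0,0,0]],
], hand=1, squeeze=30)

```text
time_s: 1.3
tool_pos: [0.4588, -0.4576, 0.1901]
tool_rot: [132.0, 89.7, 42.7]
force: [0.3, 0.2, 0.4]
grip_width: 0.0868
```

Request:
drive_tool([
  [[0,0,-1],[0,0,0]],
  [[0,0,-1],[0,0,0]],
  [[0,0,-1],[0,0,0]],
  [[0,0,-1],[0,0,0]],
  [[0,0,-1],[0,0,0]],
  [[0,0,-1],[0,0,0]],
  [[0,0,-1],[0,0,0]],
  [[0,0,-1],[0,0,0]],
  [[0,0,-1],[0,0,0]],
  [[0,0,-1],[0,0,0]],
])

```text
time_s: 2.3
tool_pos: [0.4507, -0.0635, 0.1904]
tool_rot: [42.2, 90.0, -47.8]
force: [1.0, 0.2, 0.3]
grip_width: 0.0872
```

Request:
drive_tool([
  [[0,0,0],[0,0,0]],
  [[0,0,0],[0,0,0]],
])

```text
time_s: 2.5
tool_pos: [0.451, -0.0646, 0.1905]
tool_rot: [22.6, 89.9, -67.3]
force: [0.6, -0.7, -0.1]
grip_width: 0.0873
```

```bash
cat > st.py <<'E'
import sys
from cell import env
from h import *
from scipy.spatial.transform import Rotation as Ro
o=env.get_obs(); R=Ro.from_euler("xyz",o["tool_rot"],degrees=True).as_matrix()
p=np.array(o["tool_pos"])
print("t",o["time_s"],"pos",p.round(4),"grip",round(o["grip_width"],4),"F",np.round(o["force"],1)); print(R.round(3).tolist(),"q",np.round(o["qpos"],1))
if len(sys.argv)>3:
    g=np.array([float(a) for a in sys.argv[1:4]]); w=g-p
    # desired: x down, y=+x, z=-y
    D=np.array([[0,1,0],[0,0,-1],[-1,0,0]]).astype(float)
    print("shift tool units",(R.T@w/.04).round(3),"turn units",(np.degrees(Ro.from_matrix(R.T@D).as_rotvec())/120).round(4))
E
python3 st.py .4505 .0136 .1
```

```text
t 2.5 pos [ 0.451  -0.0646  0.1905] grip 0.0873 F [ 0.6 -0.7 -0.1]
[[0.0, 1.0, 0.002], [-0.001, 0.002, -1.0], [-1.0, 0.0, 0.001]] q [ 32.7  -4.9 -26.2 108.4  -2.1  75.9 -82.8]
shift tool units [ 2.26  -0.01  -1.957] turn units [ 0.0009  0.0006 -0.0002]
```

Request:
drive_tool([
  [[0,0,-0.98],[0,0,0]],
  [[0,0,-0.98],[0,0,0]],
  [[0.6,0,0],[0,0,0]],
  [[0.6,0,0],[0,0,0]],
  [[0.6,0,0],[0,0,0]],
  [[0,0,0],[0,0,0]],
  [[0,0,0],[0,0,0]],
])

```text
time_s: 3.2
tool_pos: [0.4511, 0.0123, 0.1184]
tool_rot: [-104.4, 90.0, 165.5]
force: [-0.1, -0.3, 0.1]
grip_width: 0.0868
```

```bash
python3 st.py .4505 .0136 .017; python3 - <<'E'
from cell import env
from h import *
c=env.read_camera("wrist"); img=c["frame"][:,:,::-1].copy()
for z,r in((.064,.0137),(.007,.0365),(.05,.0242)):
    pts=[proj(c,np.array([.4505,.0136,z])+[r*np.cos(a),r*np.sin(a),0]) for a in np.linspace(0,6.283,60)]
    cv2.polylines(img,[np.array(pts).round().astype(int)],True,(0,255,0),1)
cv2.imwrite("pics/w1.png",img)
E
```

```text
t 3.2 pos [0.4511 0.0123 0.1184] grip 0.0868 F [-0.1 -0.3  0.1]
[[-0.001, 1.0, -0.002], [0.0, -0.002, -1.0], [-1.0, -0.001, -0.0]] q [ 28.3  -2.  -32.3 114.4  -1.2  67.4 -93.6]
shift tool units [ 2.536 -0.014 -0.032] turn units [-0.0011 -0.0001  0.0003]
```

View pics/w1.png

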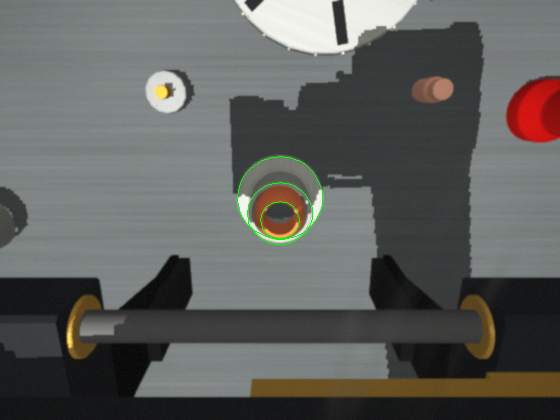

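Request:
drive_tool([
  [[0.63,0,-0.03],[0,0,0]],
  [[0.63,0,0],[0,0,0]],
  [[0.63,0,0],[0,0,0]],
  [[0.62,0,0],[0,0,0]],
  [[0,0,0],[0,0,0]],
])

```text
time_s: 3.75
tool_pos: [0.4495, 0.0142, 0.0165]
tool_rot: [-96.2, 89.8, 173.8]
force: [-0.3, 0.1, -0.1]
grip_width: 0.087
```

Request:
drive_tool([
  [[0,0,0],[0,0,0]],
  [[0,0,0],[0,0,0]],
  [[0,0,0],[0,0,0]],
  [[0,0,0],[0,0,0]],
  [[0,0,0],[0,0,0]],
  [[0,0,0],[0,0,0]],
  [[0,0,0],[0,0,0]],
  [[0,0,0],[0,0,0]],
], hand=-1, squeeze=30)

```text
time_s: 4.55
tool_pos: [0.4513, 0.0141, 0.0181]
tool_rot: [31.6, 89.9, -58.4]
force: [-1.0, -3.1, 2.3]
grip_width: 0.0358
```

```bash
python3 st.py .638 -.0177 .13
```

```text
t 4.55 pos [0.4513 0.0141 0.0181] grip 0.0358 F [-1.  -3.1  2.3]
[[0.001, 1.0, -0.001], [-0.001, -0.001, -1.0], [-1.0, 0.001, 0.001]] q [ 26.9   5.7 -33.1 120.4   3.9  54.8 -98.3]
shift tool units [-2.794  4.668  0.794] turn units [-0.0003  0.0004 -0.0002]
```

```bash
python3 - <<'E'
from cell import env
from h import *
c=env.read_camera("wrist"); a=c["frame"]
s=env.read_camera("scene")["frame"][110:250,180:380]
cv2.imwrite("pics/w2.png",a[:,:,::-1]); cv2.imwrite("pics/s2.png",cv2.resize(s,None,fx=4,fy=4,interpolation=2)[:,:,::-1])
print(env.get_obs()["grip_width"])
E
```

```text
0.0354281094429981
```

View pics/w2.png

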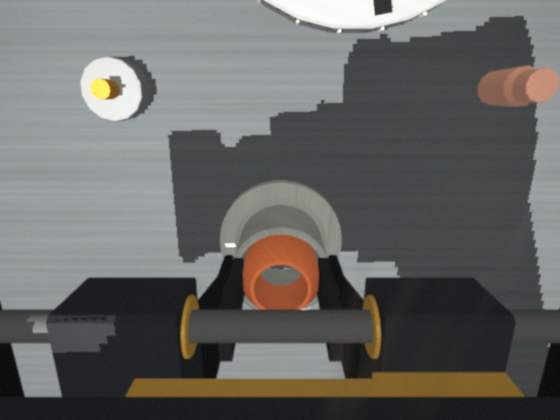

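View pics/s2.png

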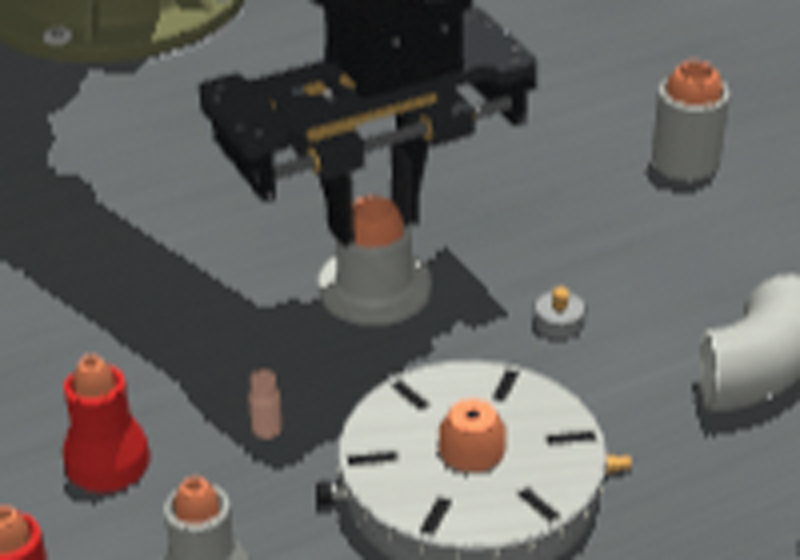

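```bash
cat > ov.py <<'E'
from cell import env
from h import *
def ov(cam,name,circles,crop=None,sc=1):
    c=env.read_camera(cam); f=c["frame"][:,:,::-1].copy()
    x0,y0,x1,y1=crop or (0,0,560,420)
    f=cv2.resize(f[y0:y1,x0:x1],None,fx=sc,fy=sc,interpolation=cv2.INTER_CUBIC)
    for x,y,z,r in circles:
        pts=[(proj(c,[x+r*np.cos(a),y+r*np.sin(a),z])-[x0,y0]+.5)*sc-.5 for a in np.linspace(0,6.283,60)]
        cv2.polylines(f,[np.array(pts).round().astype(int)],True,(0,255,0),1)
    cv2.imwrite("pics/"+name+".png",f)
E
python3 - <<'E'
from ov import *
x,y=.4513,.0141
ov("wrist","w3",[(x,y,.064,.0137),(x,y,.007,.0365),(x,y,.05,.0242)])
ov("scene","s3",[(x,y,.064,.0137),(x,y,.007,.0365),(x,y,.05,.0242),(x,y,.018,.003),(x,y+.0242,.018,.003),(x,y-.0242,.018,.003)],(200,120,340,220),5)
from cell import env; print(env.get_obs()["tool_pos"],env.get_obs()["force"],env.get_obs()["grip_width"])
E
```

```text
[0.45134274 0.01412305 0.01811984] [ 0.45917413 -2.43438954  4.37996313] 0.03556397167020739
```

View pics/w3.png

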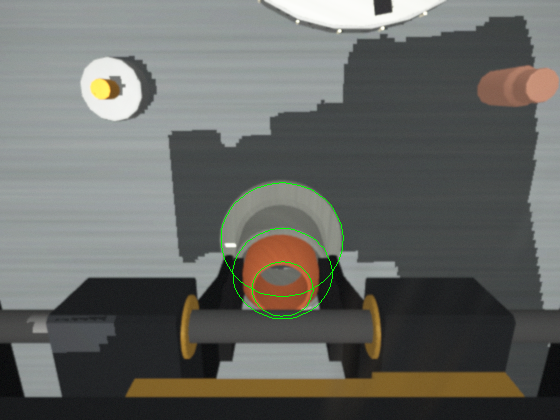

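View pics/s3.png

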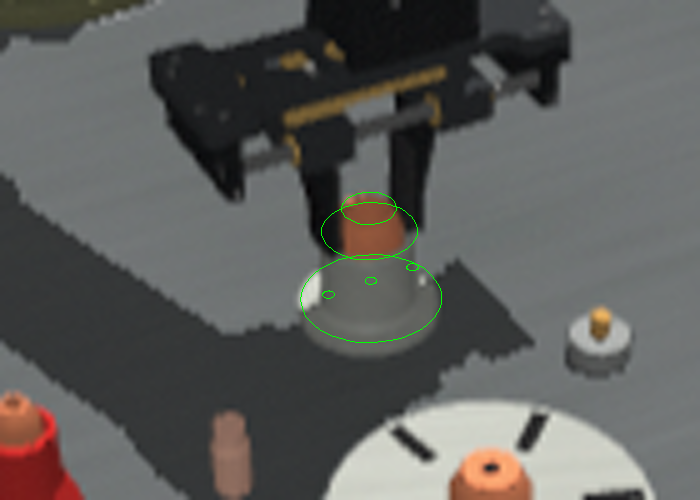

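```bash
python3 - <<'E'
from ov import *
o=env.get_obs(); p=np.array(o["tool_pos"])
c=env.read_camera("wrist")
for d in (0,.019,.05):
    for y in (-.0178,0,.0178): print(d,y,proj(c,p+[0,y,d]).round(0))
    print('x+-1cm',proj(c,p+[.0095,.0178,d]).round(0),proj(c,p+[-.0095,.0178,d]).round(0))
c=env.read_camera("scene")
for d in (0,.019,.05):
    for y in (-.0178,.0178): print(d,y,proj(c,p+[0,y,d]).round(1), (proj(c,p+[0,y,d])-[200,120])*5)
E
```

```text
0 -0.0178 [313. 249.]
0 0 [282. 249.]
0 0.0178 [250. 249.]
x+-1cm [250. 234.] [251. 264.]
0.019 -0.0178 [316. 263.]
0.019 0 [282. 264.]
0.019 0.0178 [248. 264.]
x+-1cm [247. 247.] [248. 280.]
0.05 -0.0178 [323. 294.]
0.05 0 [282. 294.]
0.05 0.0178 [242. 294.]
x+-1cm [241. 274.] [243. 313.]
0 -0.0178 [267.5 177.7] [337.39578456 288.28668909]
0 0.0178 [279.8 173.6] [399.16960873 268.10452415]
0.019 -0.0178 [267.3 171.7] [336.27906651 258.74799745]
0.019 0.0178 [279.8 167.7] [398.77729995 238.66054679]
0.05 -0.0178 [266.9 161.8] [334.40008334 209.04637007]
0.05 0.0178 [279.6 157.8] [398.11742955 189.13525008]
```

Request:
drive_tool([
  [[0,0,0],[0,0,0]],
  [[0,0,0],[0,0,0]],
  [[0,0,0],[0,0,0]],
  [[0,0,0],[0,0,0]],
  [[0,0,0],[0,0,0]],
  [[0,0,0],[0,0,0]],
], hand=1)

```text
time_s: 5.45
tool_pos: [0.4525, 0.0167, 0.0193]
tool_rot: [117.4, 89.8, 27.4]
force: [-1.9, 1.7, 12.6]
grip_width: 0.0758
```

```bash
python3 - <<'E'
from ov import *
o=env.get_obs(); p=np.array(o["tool_pos"]); print(p,o["grip_width"],o["force"])
C=[(.4505,.0136,.064,.0137),(.4505,.0136,.007,.0365),(.4505,.0136,.05,.0242)]
h=o["grip_width"]/2
ov("scene","s4",C+[(p[0],p[1]+s*h,p[2]+d,.002) for s in(-1,1) for d in (0,.019)],(200,120,340,220),5)
ov("wrist","w4",C+[(p[0],p[1]+s*h,p[2]+d,.002) for s in(-1,1) for d in (0,.019)])
E
```

```text
[0.45250048 0.01665479 0.01931354] 0.07578998923619776 [-1.91916414  1.69192386 12.55693583]
```

View pics/s4.png

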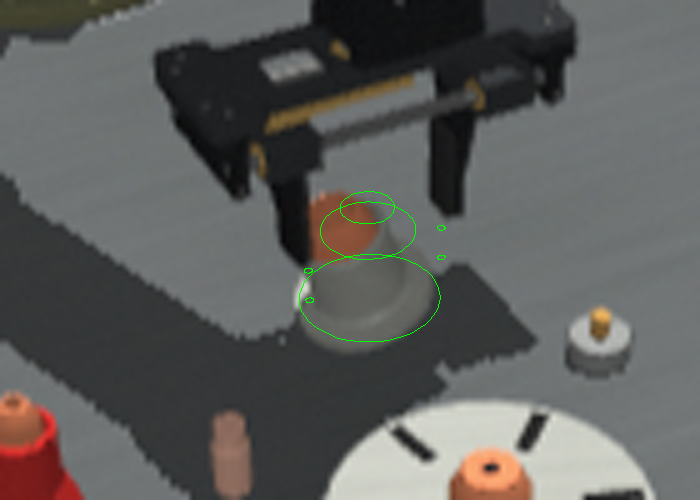

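View pics/w4.png

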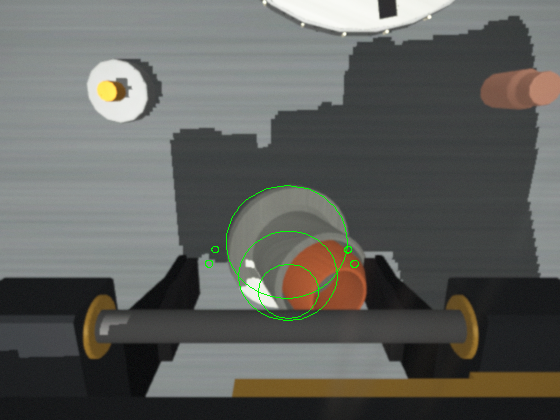

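Request:
drive_tool([
  [[0,0,0],[0,0,0]],
  [[0,0,0],[0,0,0]],
  [[0,0,0],[0,0,0]],
  [[0,0,0],[0,0,0]],
])

```text
time_s: 5.95
tool_pos: [0.4521, 0.0158, 0.0188]
tool_rot: [106.1, 89.9, 16.2]
force: [-0.5, 0.6, 9.0]
grip_width: 0.0869
```

```bash
python3 - <<'E'
from ov import *
o=env.get_obs(); p=np.array(o["tool_pos"]); print(p,o["grip_width"],o["force"])
C=[(.4505,.0136,.064,.0137),(.4505,.0136,.007,.0365),(.4505,.0136,.05,.0242)]
h=o["grip_width"]/2
ov("scene","s5",C+[(p[0],p[1]+s*h,p[2]+d,.002) for s in(-1,1) for d in (0,.019)],(200,120,340,220),5)
ov("wrist","w5",C)
E
```

```text
[0.45209634 0.01575277 0.01881717] 0.0868697341919143 [-0.47376353  0.59985092  9.04333952]
```

View pics/s5.png

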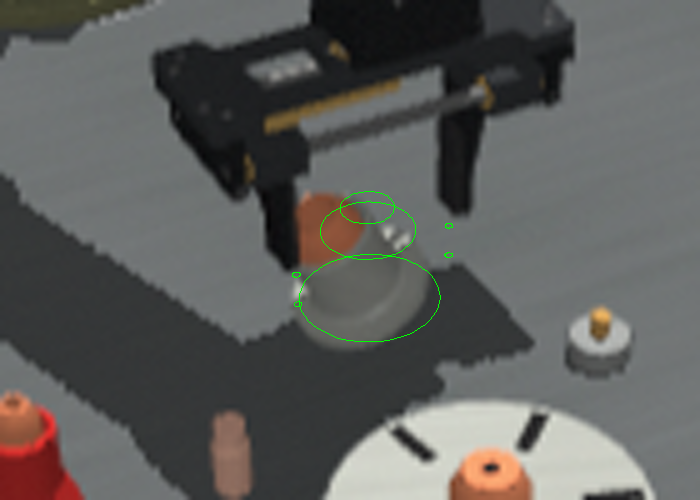

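View pics/w5.png

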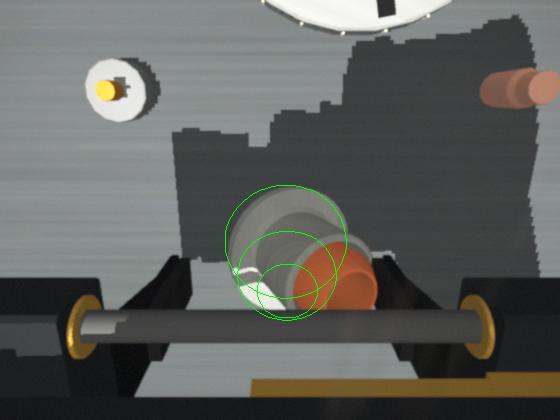

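Request:
drive_tool([
  [[-0.15,0,0],[0,0,0]],
  [[-0.15,0,0],[0,0,0]],
  [[-0.15,0,0],[0,0,0]],
  [[0,0,0],[0,0,0]],
])

```text
time_s: 6.45
tool_pos: [0.4515, 0.0147, 0.0365]
tool_rot: [82.6, 89.9, -7.4]
force: [0.7, 0.7, 0.2]
grip_width: 0.0875
```

```bash
python3 - <<'E'
from ov import *
o=env.get_obs(); p=np.array(o["tool_pos"]); print(p,o["grip_width"],o["force"])
C=[(.4505,.0136,.064,.0137),(.4505,.0136,.007,.0365),(.4505,.0136,.05,.0242)]
h=o["grip_width"]/2
ov("scene","s6",C+[(p[0],p[1]+s*h,p[2]+d,.002) for s in(-1,1) for d in (0,.019)],(200,120,340,220),5)
ov("wrist","w6",C)
E
```

```text
[0.4514937  0.01470543 0.03650245] 0.08748941408962395 [0.6816869  0.70530323 0.16034663]
```

View pics/s6.png

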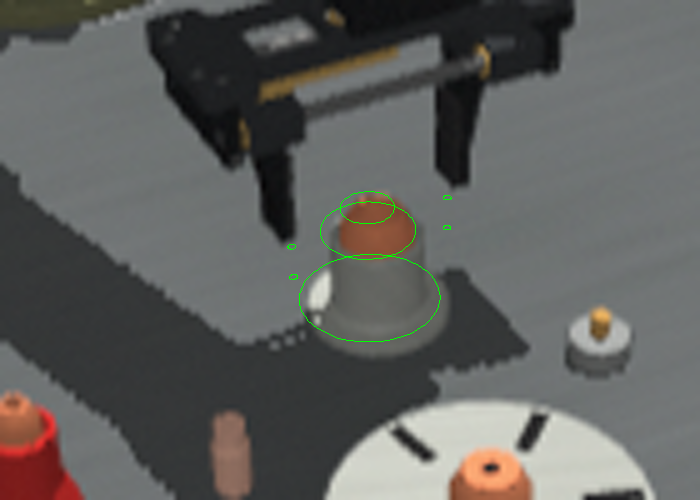

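View pics/w6.png

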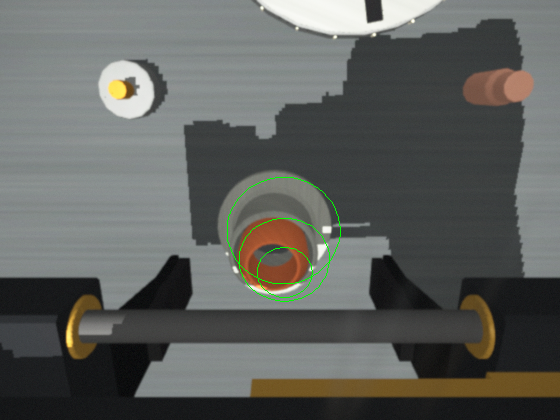

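```bash
python3 - <<'E'
from ov import *
c=env.read_camera("wrist")["frame"][240:420,110:270]; d=env.read_camera("scene")["frame"][125:175,245:305]
cv2.imwrite("pics/z1.png",np.hstack([cv2.resize(np.clip(c.astype(int)*3,0,255).astype(np.uint8),(400,450)),cv2.resize(np.clip(d.astype(int)*3,0,255).astype(np.uint8),(400,450))])[:,:,::-1])
E
```

```text
(no output)
```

View pics/z1.png

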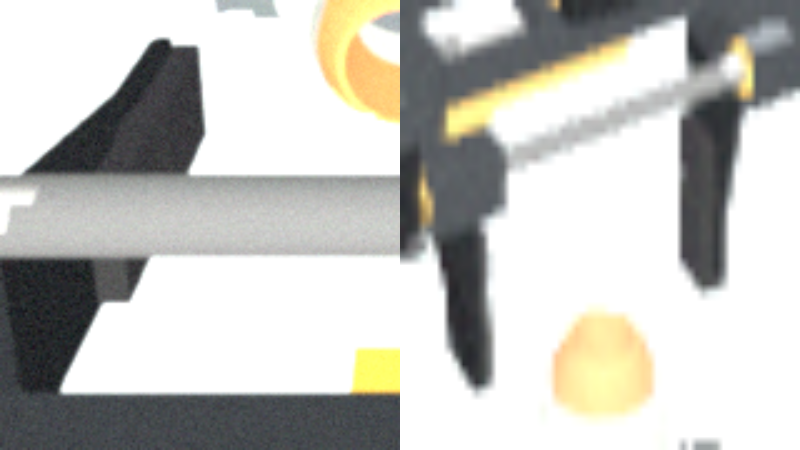

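Request:
drive_tool([
  [[-0.5,0.07,0],[0,0,0]],
  [[-0.5,0.01,-0.06],[0,0,0]],
  [[0,0,-0.06],[0,0,0]],
  [[0,0,0],[0,0,0]],
  [[0,0,0],[0,0,0]],
])

```text
time_s: 7.15
tool_pos: [0.4533, 0.0194, 0.0748]
tool_rot: [-87.0, 89.9, -177.0]
force: [-0.6, 0.6, -0.3]
grip_width: 0.0869
```

```bash
python3 - <<'E'
from ov import *
x,y=.4547,.0196
C=[(x,y,.064,.0137),(x,y,.007,.0365),(x,y,.05,.0242)]
ov("wrist","w7",C,(150,100,410,320),3)
E
python3 st.py .4547 .0196 -.014
```

```text
t 7.2 pos [0.4533 0.0193 0.0748] grip 0.0871 F [ 0.2 -0.1  0.4]
[[-0.002, 1.0, -0.0], [-0.0, -0.0, -1.0], [-1.0, -0.002, 0.0]] q [ 27.5   1.4 -33.3 116.9   0.8  62.1 -96.3]
shift tool units [ 2.219  0.04  -0.006] turn units [-0.0001  0.      0.001 ]
```

View pics/w7.png

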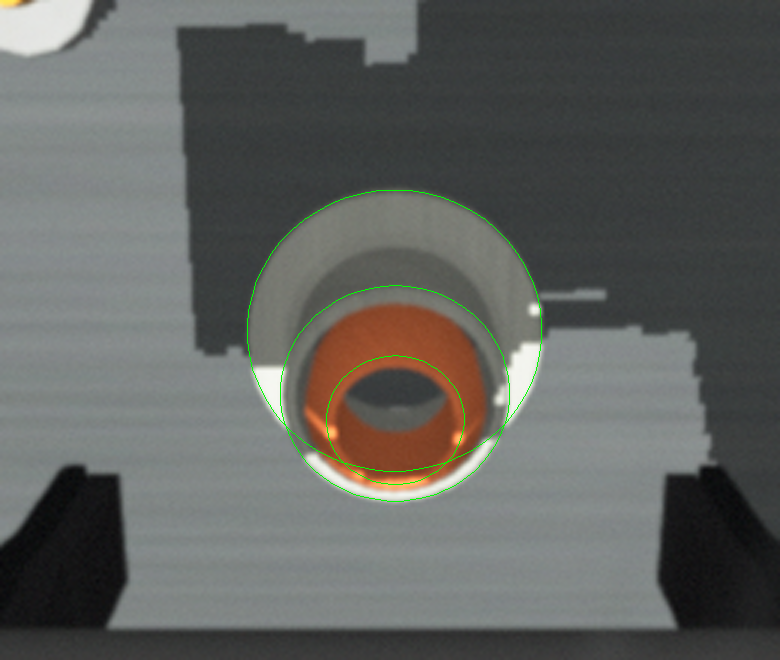

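Request:
drive_tool([
  [[0.5,0.04,0],[0,0,0]],
  [[0.5,0,0],[0,0,0]],
  [[0.5,0,0],[0,0,0]],
  [[0.4,0,0],[0,0,0]],
  [[0.3,0,0],[0,0,0]],
  [[0,0,0],[0,0,0]],
  [[0,0,0],[0,0,0]],
])

```text
time_s: 7.9
tool_pos: [0.4557, 0.0195, -0.0122]
tool_rot: [-113.2, 90.0, 156.8]
force: [0.7, -0.0, -0.6]
grip_width: 0.0871
```

Request:
drive_tool([
  [[0,0,0],[0,0,0]],
  [[0,0,0],[0,0,0]],
  [[0,0,0],[0,0,0]],
  [[0,0,0],[0,0,0]],
  [[0,0,0],[0,0,0]],
  [[0,0,0],[0,0,0]],
], hand=-1, squeeze=25)

```text
time_s: 8.5
tool_pos: [0.4559, 0.0193, -0.0121]
tool_rot: [30.1, 90.0, -59.9]
force: [-0.7, -0.5, 1.0]
grip_width: 0.047
```

```bash
python3 - <<'E'
from ov import *
ov("scene","s8",[],(200,110,340,210),5)
E
python3 st.py .638 -.0177 .06
```

```text
t 8.55 pos [ 0.4559  0.0192 -0.0121] grip 0.0473 F [ 0.3 -0.2  0.7]
[[0.0, 1.0, -0.0], [-0.0, -0.0, -1.0], [-1.0, 0.0, 0.0]] q [  25.9    9.4  -33.2  121.1    6.6   51.2 -101.2]
shift tool units [-1.801  4.553  0.922] turn units [-0.0002  0.0002 -0.0001]
```

View pics/s8.png

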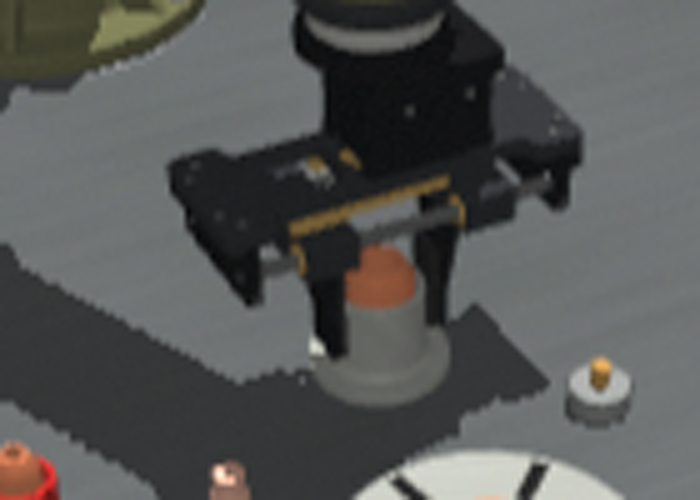

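Request:
drive_tool([
  [[-0.5,0,0],[0,0,0]],
  [[-1,0,0],[0,0,0]],
  [[-0.6,0,0],[0,0,0]],
  [[0,0.7,0.15],[0,0,0]],
  [[0,0.9,0.18],[0,0,0]],
  [[0,0.9,0.18],[0,0,0]],
  [[0,0.9,0.18],[0,0,0]],
  [[0,0.7,0.15],[0,0,0]],
  [[0,0.4,0.08],[0,0,0]],
  [[0,0,0],[0,0,0]],
])

```text
time_s: 9.55
tool_pos: [0.6367, -0.0183, 0.07]
tool_rot: [-120.0, 89.9, 149.9]
force: [-1.2, 0.4, -3.8]
grip_width: 0.0469
```

Request:
drive_tool([
  [[0,0,0],[0,0,0]],
  [[0,0,0],[0,0,0]],
])

```text
time_s: 9.75
tool_pos: [0.6343, -0.0169, 0.0711]
tool_rot: [-89.2, 89.9, -179.2]
force: [-0.3, -0.5, -4.0]
grip_width: 0.0469
```

```bash
python3 - <<'E'
from ov import *
ov("scene","s9",[(.637,-.0177,.056,.0127),(.637,-.0177,.03,.075)],(220,110,360,250),4)
o=env.get_obs();p=o["tool_pos"]; b=p[2]+.0121
ov("wrist","w9",[(p[0]-.001,p[1],b+.064,.0137),(p[0]-.001,p[1],b+.007,.0365)])
E
python3 st.py .638 -.0177 .018
```

```text
t 9.85 pos [ 0.6348 -0.0171  0.0718] grip 0.0468 F [ 0.7  0.2 -4.4]
[[-0.001, 1.0, 0.0], [-0.0, 0.0, -1.0], [-1.0, -0.001, 0.0]] q [  23.3   24.2  -30.6   92.5   13.1   66.9 -100.2]
shift tool units [1.344 0.081 0.014] turn units [0.0002 0.0002 0.0004]
```

View pics/s9.png

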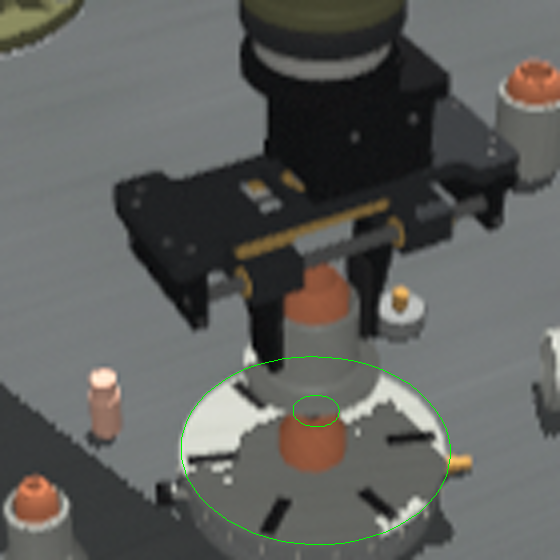

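View pics/w9.png

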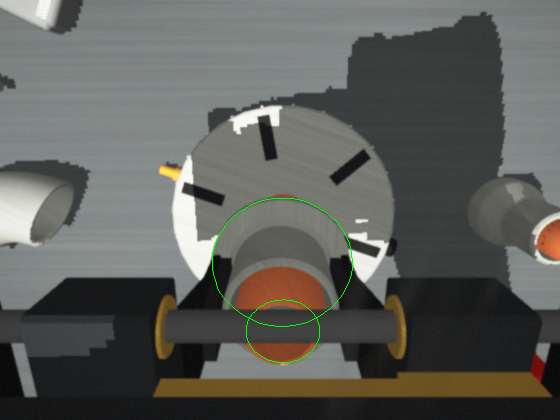

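Request:
drive_tool([
  [[0,0.08,0.01],[0,0,0]],
  [[0.25,0,0],[0,0,0]],
  [[0.25,0,0],[0,0,0]],
  [[0.25,0,0],[0,0,0]],
  [[0.25,0,0],[0,0,0]],
  [[0.15,0,0],[0,0,0]],
  [[0.1,0,0],[0,0,0]],
  [[0.05,0,0],[0,0,0]],
  [[0,0,0],[0,0,0]],
  [[0,0,0],[0,0,0]],
])

```text
time_s: 10.85
tool_pos: [0.6394, -0.0178, 0.0203]
tool_rot: [83.8, 90.0, -6.3]
force: [0.1, 0.5, -3.2]
grip_width: 0.0472
```

```bash
python3 - <<'E'
from ov import *
ov("scene","s10",[(.637,-.0177,.037,.0365),(.637,-.0177,.094,.0137),(.637,-.0177,.03,.075)],(220,110,360,250),4)
E
python3 st.py .638 -.0177 .018
```

```text
t 10.9 pos [ 0.6394 -0.0178  0.0204] grip 0.0472 F [-0.6 -0.1 -3.9]
[[0.001, 1.0, -0.0], [-0.0, -0.0, -1.0], [-1.0, 0.001, 0.0]] q [  22.5   27.6  -29.7   94.4   15.    62.  -101.5]
shift tool units [ 0.059 -0.036 -0.003] turn units [-0.0002  0.0001 -0.0004]
```

View pics/s10.png

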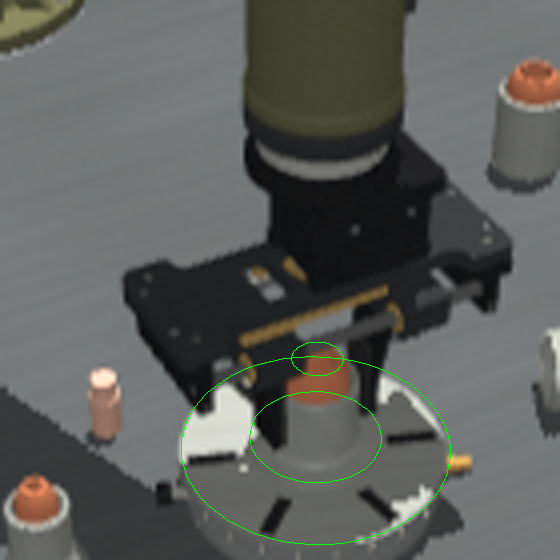

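Request:
drive_tool([
  [[0.04,-0.03,0],[0,0,0]],
  [[0.03,0,0],[0,0,0]],
  [[0,0,0],[0,0,0]],
  [[0,0,0],[0,0,0]],
])

```text
time_s: 11.3
tool_pos: [0.638, -0.0178, 0.018]
tool_rot: [41.5, 90.0, -48.5]
force: [-3.7, -1.1, 4.5]
grip_width: 0.0469
```

Request:
drive_tool([
  [[0,0,0],[0,0,0]],
  [[0,0,0],[0,0,0]],
  [[0,0,0],[0,0,0]],
  [[0,0,0],[0,0,0]],
  [[0,0,0],[0,0,0]],
  [[0,0,0],[0,0,0]],
  [[-0.5,0,0],[0,0,0]],
  [[-0.8,0,0],[0,0,0]],
  [[-1,0,0],[0,0,0]],
  [[0,0,0],[0,0,0]],
], hand=1)

```text
time_s: 12.3
tool_pos: [0.6421, -0.0173, 0.1155]
tool_rot: [87.5, 89.4, -2.5]
force: [1.8, 1.1, 1.3]
grip_width: 0.0869
```

```bash
python3 - <<'E'
from ov import *
x,y=.637,-.0177
C=[(x,y,.037,.0365),(x,y,.094,.0137),(x,y,.08,.0242)]
ov("scene","s11",C+[(x,y,.03,.075)],(220,140,360,250),4)
ov("wrist","w11",C,(150,100,410,320),3)
E
python3 st.py .426 .2743 .14
```

```text
t 12.4 pos [ 0.6387 -0.0178  0.1103] grip 0.0869 F [ 0.1 -0.4 -0. ]
[[0.003, 1.0, -0.0], [-0.001, -0.0, -1.0], [-1.0, 0.003, 0.001]] q [ 23.7  22.6 -31.1  89.9  12.2  70.7 -99.5]
shift tool units [-0.761 -5.317 -7.3  ] turn units [-0.0002  0.0002 -0.0012]
```

View pics/s11.png

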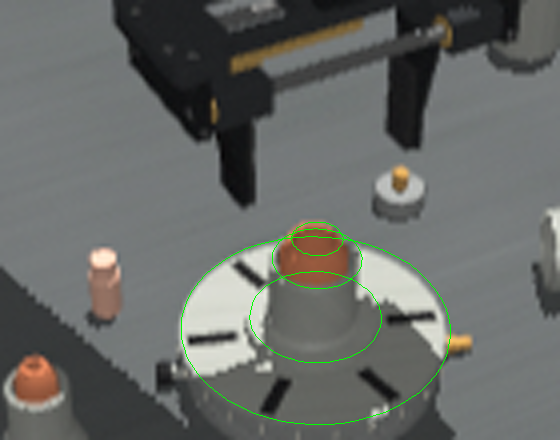

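View pics/w11.png

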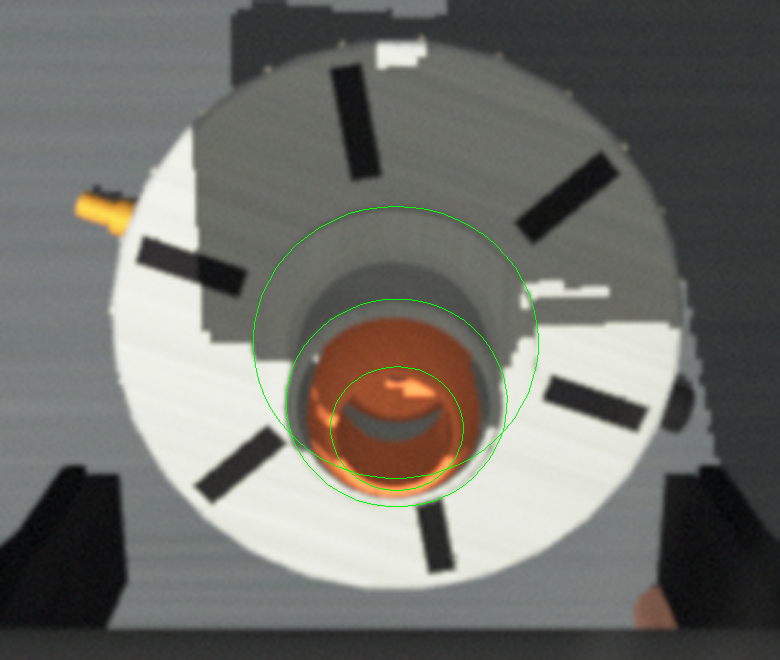

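Request:
drive_tool([
  [[0,-0.5,-0.6],[0,0,0]],
  [[0,-0.7,-0.95],[0,0,0]],
  [[0,-0.7,-0.95],[0,0,0]],
  [[0,-0.7,-0.95],[0,0,0]],
  [[0,-0.7,-0.95],[0,0,0]],
  [[0,-0.7,-0.95],[0,0,0]],
  [[0,-0.7,-0.95],[0,0,0]],
  [[0,-0.5,-0.7],[0,0,0]],
  [[0,-0.1,-0.3],[0,0,0]],
  [[0,0,0],[0,0,0]],
])

```text
time_s: 13.4
tool_pos: [0.4236, 0.276, 0.1079]
tool_rot: [-82.3, 89.9, -172.1]
force: [0.1, -0.4, -0.4]
grip_width: 0.087
```

Request:
drive_tool([
  [[0.2,0,0],[0,0,0]],
  [[0.2,0,0],[0,0,0]],
  [[0,0,0],[0,0,0]],
])

```text
time_s: 13.7
tool_pos: [0.4254, 0.2721, 0.0909]
tool_rot: [-62.5, 89.8, -152.7]
force: [-0.0, -0.4, -0.8]
grip_width: 0.0869
```

```bash
python3 - <<'E'
from ov import *
x,y=.4265,.2743
C=[(x,y,.06,.0242),(x,y,.06,.0187),(x,y,.074,.0137)]
ov("wrist","w12",C,(150,100,410,320),3)
E
python3 st.py .4265 .2743 -.007
```

```text
t 13.75 pos [0.4257 0.2726 0.0917] grip 0.0873 F [0.2 0.1 0.1]
[[-0.002, 1.0, -0.002], [-0.001, -0.002, -1.0], [-1.0, -0.002, 0.001]] q [   6.1    8.8  -44.6  109.     6.8   65.  -131.1]
shift tool units [ 2.467  0.025 -0.045] turn units [-0.0012  0.0006  0.0011]
```

View pics/w12.png

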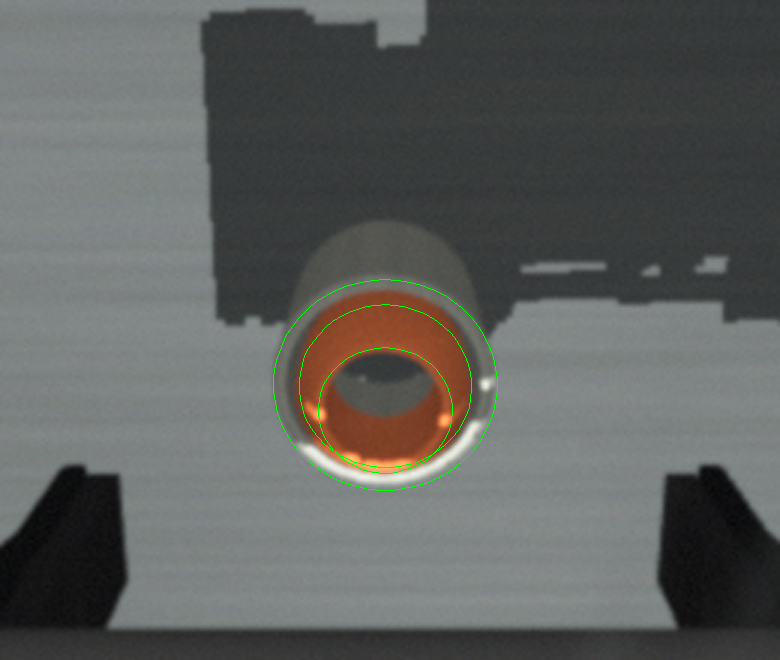

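Request:
drive_tool([
  [[0.4,0.03,-0.045],[0,0,0]],
  [[0.6,0,0],[0,0,0]],
  [[0.6,0,0],[0,0,0]],
  [[0.5,0,0],[0,0,0]],
  [[0.3,0,0],[0,0,0]],
  [[0,0,0],[0,0,0]],
  [[0,0,0],[0,0,0]],
])

```text
time_s: 14.45
tool_pos: [0.4274, 0.2764, -0.0028]
tool_rot: [162.3, 90.0, 72.3]
force: [1.2, -0.0, -0.3]
grip_width: 0.0871
```

Request:
drive_tool([
  [[0,0,0],[0,0,0]],
  [[0,0,0],[0,0,0]],
  [[0,0,0],[0,0,0]],
  [[0,0,0],[0,0,0]],
  [[0,0,0],[0,0,0]],
  [[0,0,0],[0,0,0]],
], hand=-1, squeeze=25)

```text
time_s: 15.05
tool_pos: [0.4272, 0.2757, -0.0029]
tool_rot: [3.3, 90.0, -86.7]
force: [-0.8, -1.0, 1.5]
grip_width: 0.0485
```

```bash
python3 st.py .638 -.0177 .18
```

```text
t 15.05 pos [ 0.4272  0.2757 -0.0029] grip 0.0485 F [-0.8 -1.   1.5]
[[0.0, 1.0, -0.0], [-0.001, -0.0, -1.0], [-1.0, 0.0, 0.001]] q [   2.7   16.9  -42.8  113.6   14.1   54.7 -137.1]
shift tool units [-4.567  5.274  7.336] turn units [-0.0002  0.0004 -0.    ]
```

Request:
drive_tool([
  [[-0.5,0,0],[0,0,0]],
  [[-1,0,0],[0,0,0]],
  [[-1,0,0],[0,0,0]],
  [[-0.7,0.2,0.3],[0,0,0]],
  [[0,0.6,0.8],[0,0,0]],
  [[0,0.65,0.9],[0,0,0]],
  [[0,0.65,0.9],[0,0,0]],
  [[0,0.65,0.9],[0,0,0]],
  [[0,0.65,0.9],[0,0,0]],
  [[0,0.65,0.9],[0,0,0]],
])

```text
time_s: 16.05
tool_pos: [0.5894, 0.0503, 0.1244]
tool_rot: [-75.3, 89.9, -165.3]
force: [0.1, 0.8, -1.2]
grip_width: 0.0483
```

Request:
drive_tool([
  [[0,0.6,0.8],[0,0,0]],
  [[0,0.4,0.6],[0,0,0]],
  [[0,0.22,0.33],[0,0,0]],
  [[0,0,0],[0,0,0]],
  [[0,0,0],[0,0,0]],
  [[0,0,0],[0,0,0]],
])

```text
time_s: 16.65
tool_pos: [0.6369, -0.0143, 0.1251]
tool_rot: [-151.5, 89.9, 118.7]
force: [-0.2, 0.5, -2.0]
grip_width: 0.0484
```

```bash
python3 - <<'E'
from ov import *
o=env.get_obs();p=o["tool_pos"]; b=p[2]+.003
x,y=.637,-.0177
ov("scene","s13",[(x,y,.094,.0137),(x,y,.08,.0242),(p[0],p[1],b,.0242),(p[0],p[1],b+.06,.0242)],(220,80,360,220),4)
E
python3 st.py .637 -.0175 .077
```

```text
t 16.7 pos [ 0.6371 -0.0145  0.1253] grip 0.0484 F [-0.5  0.1 -2.7]
[[-0.0, 1.0, 0.003], [0.001, 0.003, -1.0], [-1.0, -0.0, -0.001]] q [ 23.9  22.  -31.7  89.   11.8  72.4 -99.3]
shift tool units [ 1.207 -0.002  0.075] turn units [ 0.0015 -0.0003  0.0001]
```

View pics/s13.png

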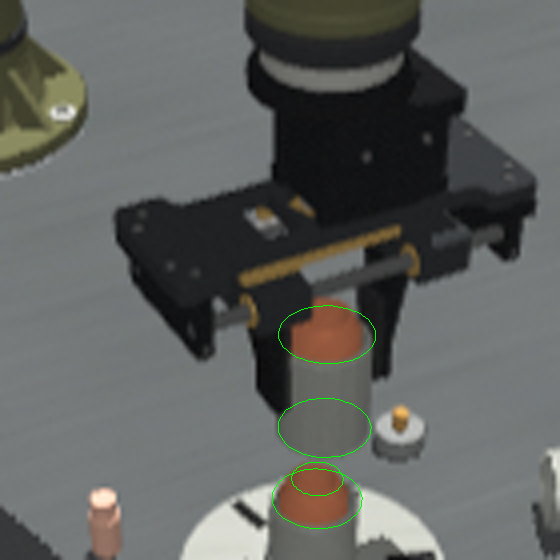

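Request:
drive_tool([
  [[0.1,0,0.075],[0,0,0]],
  [[0.2,0,0],[0,0,0]],
  [[0.2,0,0],[0,0,0]],
  [[0.2,0,0],[0,0,0]],
  [[0.2,0,0],[0,0,0]],
  [[0.15,0,0],[0,0,0]],
  [[0.08,0,0],[0,0,0]],
  [[0.03,0,0],[0,0,0]],
  [[0,0,0],[0,0,0]],
  [[0,0,0],[0,0,0]],
])

```text
time_s: 17.7
tool_pos: [0.6378, -0.02, 0.0788]
tool_rot: [-147.9, 90.0, 122.1]
force: [-0.6, -0.1, -2.9]
grip_width: 0.0481
```

Request:
drive_tool([
  [[0,0,-0.05],[0,0,0]],
  [[0.04,0,0],[0,0,0]],
  [[0.03,0,0],[0,0,0]],
  [[0,0,0],[0,0,0]],
  [[0,0,0],[0,0,0]],
])

```text
time_s: 18.2
tool_pos: [0.6385, -0.0179, 0.0771]
tool_rot: [86.3, 89.9, -3.7]
force: [-0.9, 1.0, 6.5]
grip_width: 0.0482
```

```bash
python3 - <<'E'
from ov import *
x,y=.637,-.0177
ov("scene","s14",[(x,y,.154,.0137),(x,y,.14,.0242),(x,y,.08,.0242)],(220,80,360,220),4)
E
python3 st.py .637 -.0175 .077
```

```text
t 18.25 pos [ 0.6385 -0.0179  0.0771] grip 0.0484 F [-0.4  0.3  5.3]
[[0.002, 1.0, -0.0], [-0.0, -0.0, -1.0], [-1.0, 0.002, 0.0]] q [  23.6   24.3  -31.    91.8   13.3   67.5 -100.2]
shift tool units [ 0.002 -0.038 -0.011] turn units [-0.0001  0.     -0.0008]
```

View pics/s14.png

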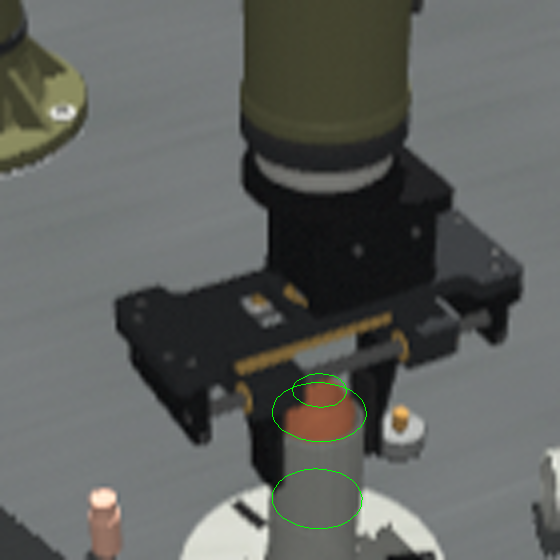

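Seated (7–8 N contact at the expected height). Release and rise.

Request:
drive_tool([
  [[0,0,0],[0,0,0]],
  [[0,0,0],[0,0,0]],
  [[0,0,0],[0,0,0]],
  [[0,0,0],[0,0,0]],
  [[0,0,0],[0,0,0]],
  [[0,0,0],[0,0,0]],
  [[-0.5,0,0],[0,0,0]],
  [[-0.8,0,0],[0,0,0]],
  [[-0.7,0,0],[0,0,0]],
  [[0,0,0],[0,0,0]],
], hand=1)

```text
time_s: 19.25
tool_pos: [0.6408, -0.0178, 0.1607]
tool_rot: [86.8, 89.5, -3.2]
force: [0.7, 0.9, 0.4]
grip_width: 0.0871
```

```bash
python3 - <<'E'
from ov import *
x,y=.637,-.0177
ov("scene","s15",[(x,y,.154,.0137),(x,y,.14,.0242),(x,y,.08,.0242),(x,y,.037,.0365)],(220,100,360,250),4)
ov("wrist","w15",[(x,y,.154,.0137),(x,y,.14,.0242)],(150,100,410,320),3)
E
python3 st.py .637 -.1804 .17
```

```text
t 19.35 pos [ 0.6382 -0.0182  0.1564] grip 0.087 F [ 0.2  0.3 -0.2]
[[0.001, 1.0, -0.0], [-0.0, -0.0, -1.0], [-1.0, 0.001, 0.0]] q [ 24.2  20.8 -31.8  86.7  11.2  75.6 -98.7]
shift tool units [-0.339 -0.027  4.055] turn units [-0.0002  0.0002 -0.0006]
```

View pics/s15.png

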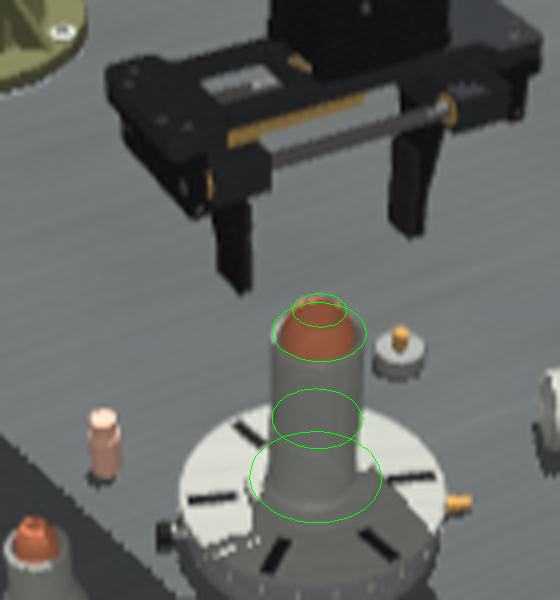

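View pics/w15.png

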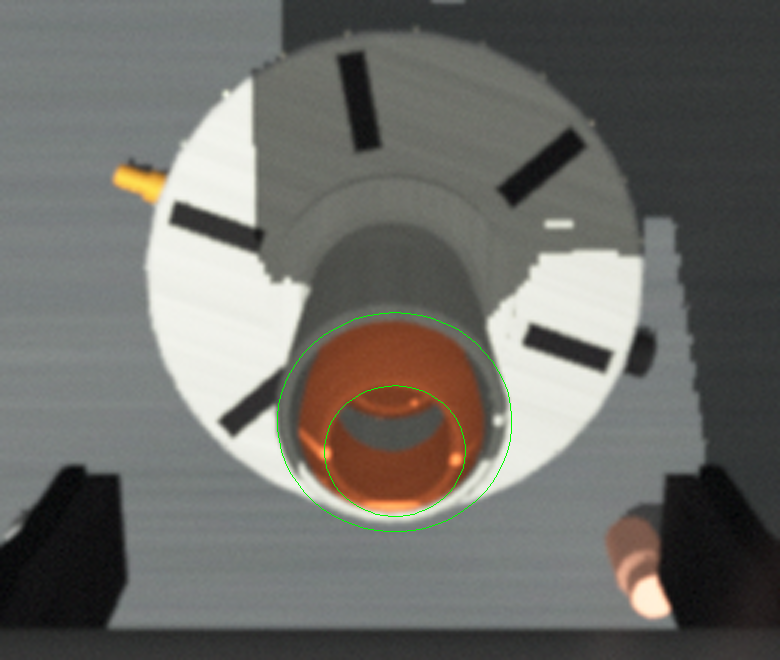

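Request:
drive_tool([
  [[0,0,0.5],[0,0,0]],
  [[0,0,0.9],[0,0,0]],
  [[0,0,0.9],[0,0,0]],
  [[0,0,0.9],[0,0,0]],
  [[0,0,0.6],[0,0,0]],
  [[0.5,0,0.25],[0,0,0]],
  [[0.6,0,0],[0,0,0]],
  [[0.4,0,0],[0,0,0]],
  [[0,0,0],[0,0,0]],
  [[0,0,0],[0,0,0]],
], hand=0.5)

```text
time_s: 20.35
tool_pos: [0.6376, -0.1794, 0.0954]
tool_rot: [-118.5, 89.9, 151.5]
force: [0.2, 0.1, 0.8]
grip_width: 0.0655
```

```bash
python3 - <<'E'
from ov import *
x,y=.6368,-.1804
ov("wrist","w16",[(x,y,.064,.0168),(x,y,.078,.0062)],(150,100,410,320),3)
E
python3 st.py .6368 -.1804 .008
```

```text
t 20.4 pos [ 0.6383 -0.1796  0.0965] grip 0.0653 F [-0.   0.4 -0.4]
[[0.001, 1.0, 0.001], [-0.0, 0.001, -1.0], [-1.0, 0.001, 0.0]] q [ 34.2  25.6 -27.4  87.   12.2  70.4 -84.9]
shift tool units [ 2.211 -0.04   0.021] turn units [ 0.0003  0.     -0.0004]
```

View pics/w16.png

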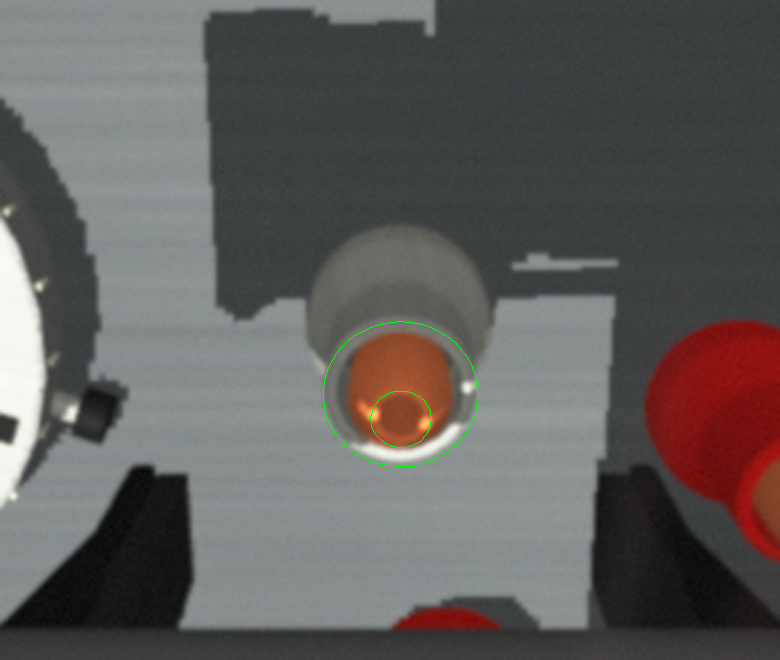

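Request:
drive_tool([
  [[0.4,-0.03,0.02],[0,0,0]],
  [[0.6,0,0],[0,0,0]],
  [[0.6,0,0],[0,0,0]],
  [[0.4,0,0],[0,0,0]],
  [[0.2,0,0],[0,0,0]],
  [[0,0,0],[0,0,0]],
  [[0,0,0],[0,0,0]],
])

```text
time_s: 21.1
tool_pos: [0.6374, -0.1811, 0.0087]
tool_rot: [75.0, 89.9, -15.1]
force: [-0.7, -0.3, -0.5]
grip_width: 0.0655
```

Request:
drive_tool([
  [[0,0,0],[0,0,0]],
  [[0,0,0],[0,0,0]],
  [[0,0,0],[0,0,0]],
  [[0,0,0],[0,0,0]],
  [[0,0,0],[0,0,0]],
  [[0,0,0],[0,0,0]],
], hand=-1, squeeze=25)

```text
time_s: 21.7
tool_pos: [0.6366, -0.1811, 0.008]
tool_rot: [29.5, 90.0, -60.5]
force: [0.0, 0.3, 1.0]
grip_width: 0.0328
```

```bash
python3 st.py .638 -.0177 .18
```

```text
t 21.7 pos [ 0.6366 -0.1811  0.008 ] grip 0.0328 F [0.  0.3 1. ]
[[0.0, 1.0, -0.0], [-0.0, -0.0, -1.0], [-1.0, 0.0, 0.0]] q [ 33.5  30.1 -26.1  91.5  14.6  61.8 -86.5]
shift tool units [-4.301  0.034 -4.084] turn units [-0.0002  0.0001 -0.0001]
```

Request:
drive_tool([
  [[-0.5,0,0],[0,0,0]],
  [[-1,0,0],[0,0,0]],
  [[-1,0,0],[0,0,0]],
  [[-1,0,0],[0,0,0]],
  [[-0.8,0,0],[0,0,0]],
  [[-0.3,0,-0.3],[0,0,0]],
  [[0,0,-0.8],[0,0,0]],
  [[0,0,-0.9],[0,0,0]],
  [[0,0,-0.9],[0,0,0]],
  [[0,0.03,-0.7],[0,0,0]],
])

```text
time_s: 22.7
tool_pos: [0.6364, -0.0328, 0.1901]
tool_rot: [-120.4, 89.8, 149.7]
force: [-0.7, 0.2, -1.0]
grip_width: 0.0324
```

Request:
drive_tool([
  [[0,0,-0.35],[0,0,0]],
  [[0,0,-0.13],[0,0,0]],
  [[0,0,0],[0,0,0]],
  [[0,0,0],[0,0,0]],
  [[0,0,0],[0,0,0]],
])

```text
time_s: 23.2
tool_pos: [0.6378, -0.0202, 0.1915]
tool_rot: [-23.4, 89.9, -113.6]
force: [-0.4, 0.5, -1.2]
grip_width: 0.0324
```

```bash
python3 - <<'E'
from ov import *
o=env.get_obs();p=o["tool_pos"]; b=p[2]-.008
x,y=.638,-.0177
ov("scene","s17",[(x,y,.154,.0137),(x,y,.14,.0242),(p[0],p[1],b,.0242),(p[0],p[1],b+.064,.0168)],(220,40,360,190),4)
E
python3 st.py .638 -.0177 .148
```

```text
t 23.25 pos [ 0.6378 -0.0199  0.1916] grip 0.0325 F [-0.7 -0.5 -2.2]
[[-0.0, 1.0, -0.003], [-0.001, -0.003, -1.0], [-1.0, -0.0, 0.001]] q [ 24.4  19.8 -32.1  83.9  10.6  79.3 -98.3]
shift tool units [ 1.09   0.004 -0.056] turn units [-0.0015  0.0003  0.0001]
```

View pics/s17.png

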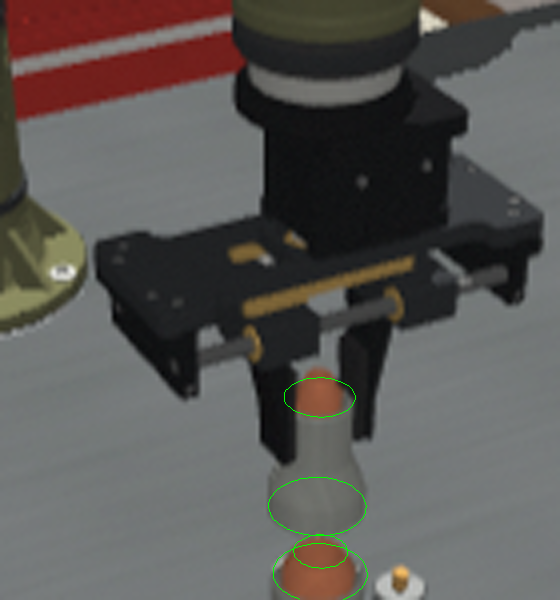

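Request:
drive_tool([
  [[0.1,0,0],[0,0,0]],
  [[0.2,0,0],[0,0,0]],
  [[0.15,0,0],[0,0,0]],
  [[0,0,0],[0,0,0]],
  [[0,0,0],[0,0,0]],
])

```text
time_s: 23.75
tool_pos: [0.6376, -0.0178, 0.1734]
tool_rot: [-89.5, 90.0, -179.5]
force: [-0.4, 0.1, -1.3]
grip_width: 0.0324
```

Request:
drive_tool([
  [[0.15,0.01,0],[0,0,0]],
  [[0.15,0,0],[0,0,0]],
  [[0.15,0,0],[0,0,0]],
  [[0.1,0,0],[0,0,0]],
  [[0.05,0,0],[0,0,0]],
  [[0,0,0],[0,0,0]],
  [[0,0,0],[0,0,0]],
])

```text
time_s: 24.45
tool_pos: [0.6383, -0.0178, 0.15]
tool_rot: [67.8, 90.0, -22.3]
force: [-0.6, 1.3, -1.8]
grip_width: 0.0325
```

Request:
drive_tool([
  [[0.04,0,0],[0,0,0]],
  [[0.03,0,0],[0,0,0]],
  [[0,0,0],[0,0,0]],
  [[0,0,0],[0,0,0]],
])

```text
time_s: 24.85
tool_pos: [0.6387, -0.0178, 0.1479]
tool_rot: [79.9, 89.9, -10.1]
force: [-0.1, 0.9, 4.1]
grip_width: 0.0322
```

Seated. Release to part-open and rise.

Request:
drive_tool([
  [[0,0,0],[0,0,0]],
  [[0,0,0],[0,0,0]],
  [[0,0,0],[0,0,0]],
  [[0,0,0],[0,0,0]],
  [[0,0,0],[0,0,0]],
  [[0,0,0],[0,0,0]],
  [[-0.5,0,0],[0,0,0]],
  [[-0.8,0,0],[0,0,0]],
  [[-0.4,0,0],[0,0,0]],
  [[0,0,0],[0,0,0]],
], hand=1)

```text
time_s: 25.85
tool_pos: [0.64, -0.0175, 0.218]
tool_rot: [86.4, 89.7, -3.6]
force: [0.4, 0.4, 0.0]
grip_width: 0.0869
```

```bash
python3 - <<'E'
from ov import *
x,y=.638,-.0177
ov("scene","s18",[(x,y,.218,.0062),(x,y,.204,.0168),(x,y,.14,.0242)],(220,60,360,210),4)
ov("wrist","w18",[(x,y,.218,.0062),(x,y,.204,.0168)],(150,100,410,320),3)
E
python3 st.py .437 -.29 .2
```

```text
t 25.95 pos [ 0.638  -0.0178  0.2144] grip 0.0872 F [-0.8 -0.2 -0.1]
[[-0.0, 1.0, -0.0], [-0.0, -0.0, -1.0], [-1.0, -0.0, 0.0]] q [ 24.3  19.3 -32.3  82.   10.3  81.7 -98. ]
shift tool units [ 0.363 -5.022  6.806] turn units [-0.0002  0.0001  0.0002]
```

View pics/s18.png

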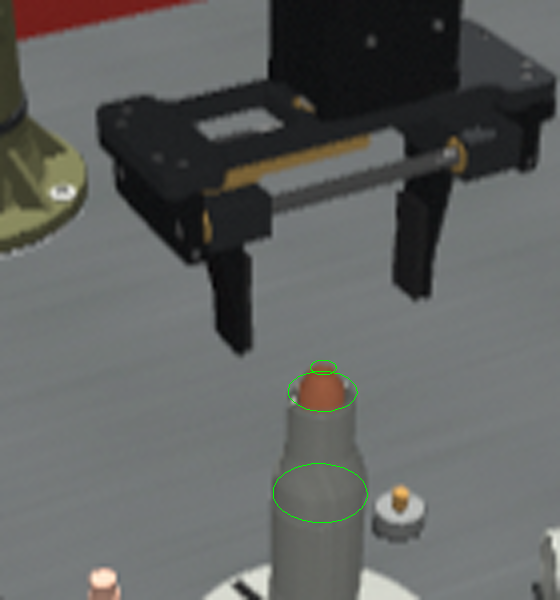

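View pics/w18.png

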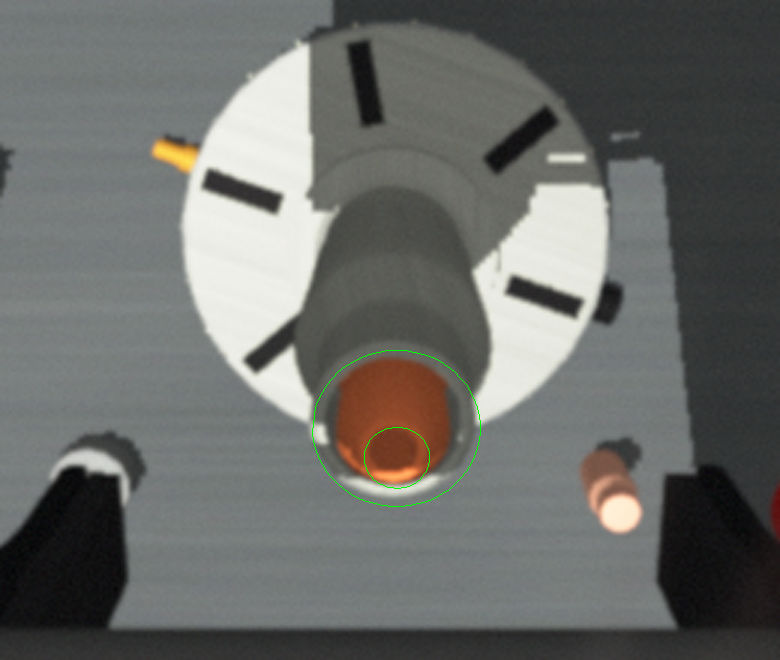

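Request:
drive_tool([
  [[0,-0.4,0.5],[0,0,0]],
  [[0,-0.6,0.85],[0,0,0]],
  [[0,-0.7,0.95],[0,0,0]],
  [[0,-0.7,0.95],[0,0,0]],
  [[0,-0.7,0.95],[0,0,0]],
  [[0.4,-0.7,0.95],[0,0,0]],
  [[0.8,-0.7,0.9],[0,0,0]],
  [[1,-0.4,0.55],[0,0,0]],
  [[0.7,-0.12,0.2],[0,0,0]],
  [[0.3,0,0],[0,0,0]],
])

```text
time_s: 26.95
tool_pos: [0.4356, -0.2862, 0.0857]
tool_rot: [-119.1, 89.6, 150.6]
force: [-0.7, 0.0, 0.3]
grip_width: 0.087
```

Request:
drive_tool([
  [[0,0,0],[0,0,0]],
  [[0,0,0],[0,0,0]],
  [[0,0,0],[0,0,0]],
])

```text
time_s: 27.25
tool_pos: [0.4421, -0.2856, 0.0919]
tool_rot: [60.1, 89.8, -29.8]
force: [-0.6, 1.1, 0.7]
grip_width: 0.0868
```

```bash
python3 - <<'E'
from ov import *
x,y=.4367,-.290
ov("wrist","w19",[(x,y,.05,.0168),(x,y,.05,.0138)],(150,100,410,320),3)
E
python3 st.py .4367 -.290 -.017
```

```text
t 27.3 pos [ 0.442  -0.2858  0.092 ] grip 0.0872 F [-0.9 -0.4 -0.2]
[[0.003, 1.0, 0.002], [-0.002, 0.002, -1.0], [-1.0, 0.003, 0.002]] q [ 49.6   8.6 -21.2 107.2   3.4  64.6 -62.7]
shift tool units [ 2.724 -0.139  0.1  ] turn units [ 0.0007  0.0008 -0.0012]
```

View pics/w19.png

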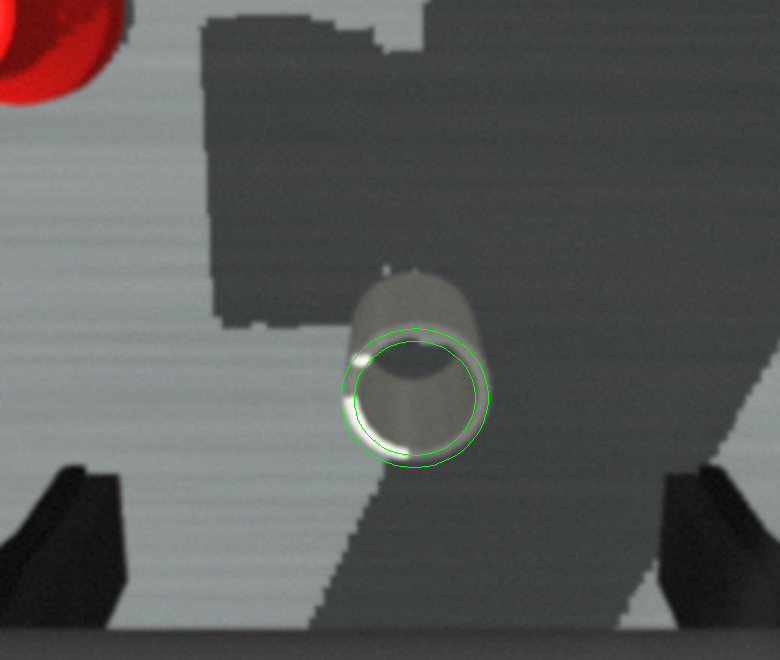

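Request:
drive_tool([
  [[0.4,-0.12,0.1],[0,0,0]],
  [[0.6,0,0],[0,0,0]],
  [[0.6,0,0],[0,0,0]],
  [[0.5,0,0],[0,0,0]],
  [[0.4,0,0],[0,0,0]],
  [[0.12,0,0],[0,0,0]],
  [[0,0,0],[0,0,0]],
  [[0,0,0],[0,0,0]],
], hand=0.6)

```text
time_s: 28.1
tool_pos: [0.4365, -0.2905, -0.0132]
tool_rot: [52.9, 89.9, -37.1]
force: [1.1, 0.2, 0.0]
grip_width: 0.0697
```

```bash
python3 st.py .4372 -.290 -.015
```

```text
t 28.1 pos [ 0.4365 -0.2905 -0.0132] grip 0.0697 F [1.1 0.2 0. ]
[[0.002, 1.0, 0.0], [-0.001, 0.0, -1.0], [-1.0, 0.002, 0.001]] q [ 48.9  15.8 -20.3 112.6   6.8  52.6 -64.8]
shift tool units [ 0.045  0.017 -0.013] turn units [ 0.      0.0006 -0.0008]
```

Request:
drive_tool([
  [[0,0,0],[0,0,0]],
  [[0,0,0],[0,0,0]],
  [[0,0,0],[0,0,0]],
  [[0,0,0],[0,0,0]],
  [[0,0,0],[0,0,0]],
  [[0,0,0],[0,0,0]],
], hand=-1, squeeze=25)

```text
time_s: 28.7
tool_pos: [0.4354, -0.2902, -0.0144]
tool_rot: [1.6, 90.0, -88.4]
force: [-0.4, -0.6, 0.3]
grip_width: 0.0319
```

```bash
python3 st.py .639 -.0175 .235
```

```text
t 28.7 pos [ 0.4354 -0.2902 -0.0144] grip 0.0319 F [-0.4 -0.6  0.3]
[[0.0, 1.0, -0.0], [-0.0, -0.0, -1.0], [-1.0, 0.0, 0.0]] q [ 49.   15.9 -20.2 112.7   6.9  52.6 -64.8]
shift tool units [-6.237  5.088 -6.819] turn units [-0.0002  0.0001 -0.    ]
```

Request:
drive_tool([
  [[-0.5,0,0],[0,0,0]],
  [[-1,0,0],[0,0,0]],
  [[-1,0,0],[0,0,0]],
  [[-1,0,0],[0,0,0]],
  [[-1,0,0],[0,0,0]],
  [[-1,0,0],[0,0,0]],
  [[-0.5,0.1,-0.2],[0,0,0]],
  [[0,0.4,-0.6],[0,0,0]],
  [[0,0.6,-0.8],[0,0,0]],
  [[0,0.65,-0.9],[0,0,0]],
])

```text
time_s: 29.7
tool_pos: [0.5054, -0.1901, 0.2255]
tool_rot: [-12.5, 90.0, -102.7]
force: [0.5, 0.8, -2.8]
grip_width: 0.0323
```

Request:
drive_tool([
  [[0,0.65,-0.9],[0,0,0]],
  [[0,0.65,-0.9],[0,0,0]],
  [[0,0.65,-0.9],[0,0,0]],
  [[0,0.55,-0.7],[0,0,0]],
  [[0,0.4,-0.45],[0,0,0]],
  [[0,0.2,-0.25],[0,0,0]],
  [[0,0.1,-0.1],[0,0,0]],
  [[0,0,0],[0,0,0]],
  [[0,0,0],[0,0,0]],
  [[0,0,0],[0,0,0]],
])

```text
time_s: 30.7
tool_pos: [0.633, -0.024, 0.2257]
tool_rot: [-5.2, 89.9, -95.3]
force: [-0.1, -0.6, -1.2]
grip_width: 0.032
```

```bash
python3 st.py .6375 -.0175 .1896
```

```text
t 30.7 pos [ 0.633  -0.024   0.2257] grip 0.032 F [-0.1 -0.6 -1.2]
[[-0.0, 1.0, -0.003], [-0.001, -0.003, -1.0], [-1.0, -0.0, 0.001]] q [ 26.3  18.7 -34.   81.7  10.5  82.8 -97.8]
shift tool units [ 0.902  0.112 -0.163] turn units [-0.0013  0.0006  0.0001]
```

Request:
drive_tool([
  [[0,0.1,-0.115],[0,0,0]],
  [[0,0,0],[0,0,0]],
  [[0,0,0],[0,0,0]],
  [[0,0,0],[0,0,0]],
  [[0,0,0],[0,0,0]],
])

```text
time_s: 31.2
tool_pos: [0.6375, -0.0176, 0.2255]
tool_rot: [-1.2, 90.0, -91.3]
force: [0.1, 0.1, -1.6]
grip_width: 0.0315
```

```bash
python3 - <<'E'
from ov import *
o=env.get_obs();p=o["tool_pos"]; b=p[2]+.0144
x,y=.639,-.0175
ov("scene","s20",[(x,y,.218,.0062),(x,y,.204,.0168),(p[0]+.0015,p[1],b,.0168),(p[0]+.0015,p[1],b+.05,.0168)],(220,10,360,160),4)
E
python3 st.py .6375 -.0175 .1896
```

```text
t 31.25 pos [ 0.6374 -0.0176  0.2255] grip 0.0323 F [-1.  -0.6 -0.9]
[[-0.0, 1.0, -0.0], [-0.0, -0.0, -1.0], [-1.0, -0.0, 0.0]] q [ 25.6  19.2 -34.1  81.   10.8  83.  -98.4]
shift tool units [ 0.897  0.001 -0.002] turn units [-0.0002  0.0001  0.    ]
```

View pics/s20.png

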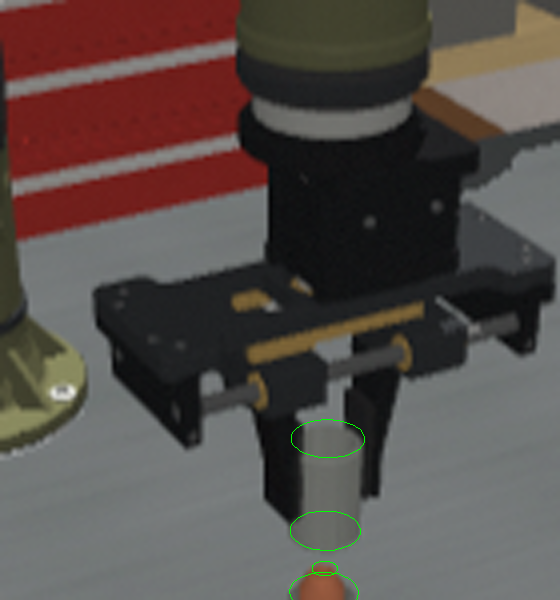

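Request:
drive_tool([
  [[0.1,0,0],[0,0,0]],
  [[0.15,0,0],[0,0,0]],
  [[0.15,0,0],[0,0,0]],
  [[0.15,0,0],[0,0,0]],
  [[0.12,0,0],[0,0,0]],
  [[0.1,0,0],[0,0,0]],
  [[0.05,0,0],[0,0,0]],
  [[0,0,0],[0,0,0]],
  [[0,0,0],[0,0,0]],
])

```text
time_s: 32.15
tool_pos: [0.6376, -0.0175, 0.1929]
tool_rot: [80.1, 90.0, -9.9]
force: [0.7, 0.5, -1.4]
grip_width: 0.032
```

Request:
drive_tool([
  [[0.05,0,0],[0,0,0]],
  [[0.03,0,0],[0,0,0]],
  [[0.02,0,0],[0,0,0]],
  [[0,0,0],[0,0,0]],
  [[0,0,0],[0,0,0]],
])

```text
time_s: 32.65
tool_pos: [0.6379, -0.0175, 0.1896]
tool_rot: [78.8, 89.9, -11.2]
force: [-0.5, -0.1, 4.0]
grip_width: 0.0323
```

Contact at the expected height. Release, rise.

Request:
drive_tool([
  [[0,0,0],[0,0,0]],
  [[0,0,0],[0,0,0]],
  [[0,0,0],[0,0,0]],
  [[0,0,0],[0,0,0]],
  [[0,0,0],[0,0,0]],
  [[0,0,0],[0,0,0]],
  [[-0.5,0,0],[0,0,0]],
  [[-0.8,0,0],[0,0,0]],
  [[-0.6,0,0],[0,0,0]],
  [[0,0,0],[0,0,0]],
], hand=1)

```text
time_s: 33.65
tool_pos: [0.6395, -0.0171, 0.269]
tool_rot: [88.6, 89.6, -1.4]
force: [0.9, 0.3, -0.3]
grip_width: 0.0866
```

Request:
drive_tool([
  [[0,0,0],[0,0,0]],
  [[0,0,0],[0,0,0]],
])

```text
time_s: 33.85
tool_pos: [0.6368, -0.0176, 0.2633]
tool_rot: [-87.0, 89.9, -177.0]
force: [-0.1, -0.6, -0.0]
grip_width: 0.0872
```

```bash
python3 - <<'E'
from ov import *
x,y=.6385,-.0175
C=[(x,y,.254,.0168),(x,y,.204,.0168),(x,y,.14,.0242),(x,y,.08,.0242),(x,y,.037,.0365)]
ov("scene","s21",C,(210,60,360,250),3)
ov("wrist","w21",C[:1],(150,100,410,320),3)
ov("top","t21",[])
print(env.get_obs()["tool_pos"],env.get_obs()["force"])
E
```

```text
[ 0.63690387 -0.01766186  0.26339711] [ 0.35665298 -0.00466857 -0.71459394]
```

View pics/s21.png

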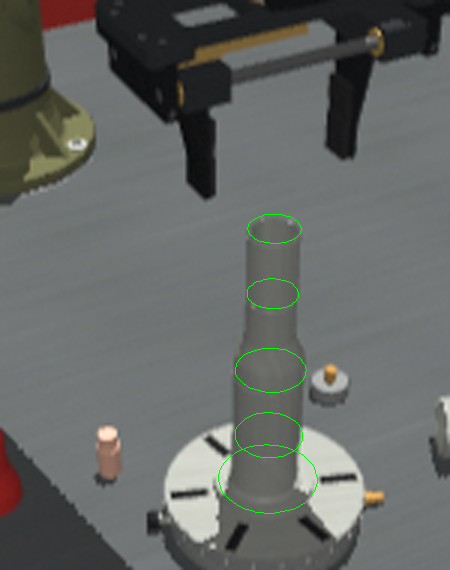

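View pics/w21.png

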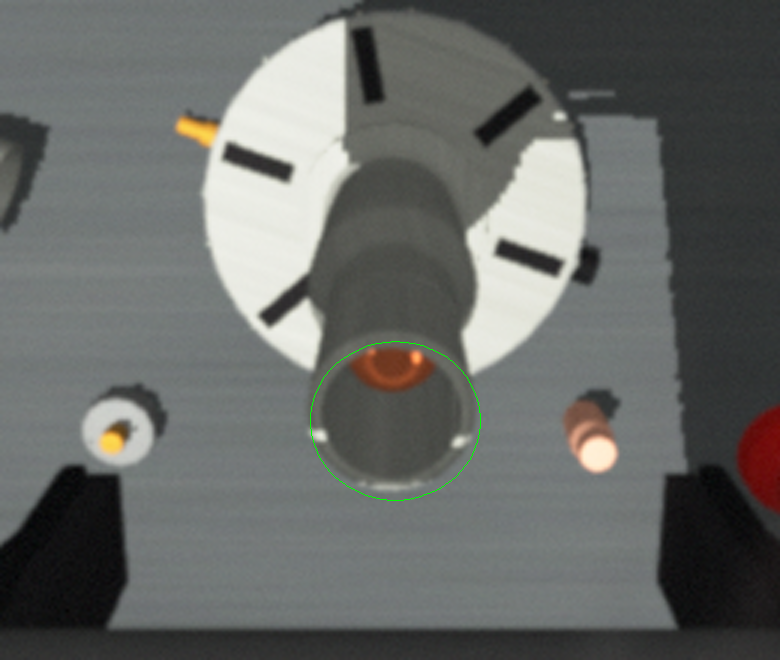

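View pics/t21.png

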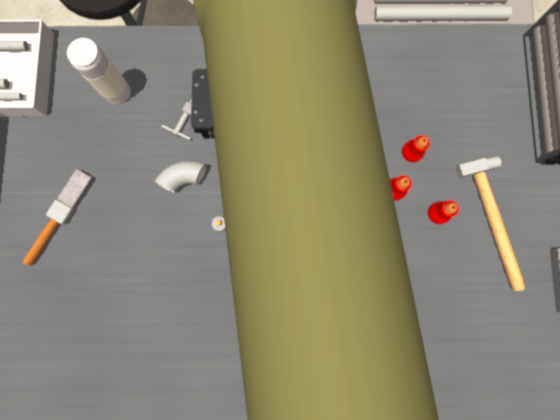

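```bash
python3 -c "
from cell import env
print(env.sign_off(), env.get_obs()['time_s'])"
```

```text
the job is handed in; nothing more can be done
the job is handed in; nothing more can be done
```

The reducing spool is stacked on the turntable and handed in, about 34 s into the 102 s allowed. From the plate up it is collar, wide pipe, reducer, then narrow pipe. Each part was lowered to light contact (4–7 N reading) at its expected height and then released.

**Last checks:**
- In the scene view, the outlines I projected at the expected joint heights matched the stack, which stood straight with no visible gaps.
- In the wrist view, the narrow pipe's rim was centred to within about 1–2 mm.
- The elbow was at the same pixel position as at the start, and the gripper was open and clear above the stack.
- In the last top view the arm hid the stack, so sideways positions come only from the scene and wrist views.

**What went wrong or disagreed:**
- **Fingertip offset:** the pictures and the contacts showed the real fingertips about 32 mm behind the reported tool position. I allowed for that from then on.
- **First collar grasp:** because of the offset, it closed on the copper ring instead of the neck. The collar tilted briefly and shifted a few millimetres on the bench. I let go, measured it again and gripped it properly by the neck.

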